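# Walk the gas bottle into its rack and shut the gate

### The job

Walk the heavy gas bottle that stands out on the bench into the empty bay of the rack: rock it along on its bottom rim, setting it flat between rocks, without tipping it over or lifting it clear of the bench. Leave it standing free in the middle of the bay, then swing the bay's gate fully shut in front of it and let go, leaving the other things on the bench where they are.

Things in the scene. Friction and masses are not known exactly. Their poses are not given: they have to be found in the camera images.
- bottle: The gas bottle to move, alone in the open in front of the rack. Grey steel shell 100 mm dia on a black rubber boot 104 mm dia, 30 mm high, flat underneath with a square rim that grips the bench; shoulder up to 178 mm, neck ring 60 mm dia to 188 mm, dark steel cap on top. 4.6 to 6.4 kg, balance point about 90 mm up. Origin: centre of the underside; z up its axis; yaw is random
- cap (a point): Middle of the bottle's round steel valve cap, the part to hold it by: on the bottle's axis, 217 mm above its underside. The cap is fixed to the bottle, 52 mm dia, from 188 to 245 mm up, clear all round
- rack: Dark steel rack bolted to the bench, two bays side by side, open to -x of its frame. Origin: on the bench at the middle of the EMPTY bay, where the bottle's axis belongs; x into the bay, z up. Bench is bare inside. Bars at 105 to 135 mm height: back bar's face at x +70 mm, side arms' inner faces at y -81 and +81, arms end at x -62. The other bay's middle is at y -175. Uprights behind, 145 mm high
- gate (a joint): Flat steel gate bar (6 mm thick, 22 mm high, centred 120 mm above the bench) on an upright hinge at the arm between the bays; swings level. 0 = shut, across the mouth of the empty bay against its stop; grows as it swings out towards the robot, to 2.55 rad. Starts open at 2.2 to 2.5. Stiff hinge (about 1 N at the knob), stays where it is left
- gate_hinge (a point): Axis of the gate's hinge: rack frame x -70, y -87.5 mm, 120 mm above the bench
- gate_knob (a point): Middle of the upright black rubber knob on the gate's free end, 20 mm dia, from 131 to 176 mm above the bench (this point 154 mm), 175 mm from the hinge axis. With the gate at angle a it lies at x -70 - 175 sin a, y -87.5 + 175 cos a (mm, rack frame)
- stored_bottle: Bystander: slimmer aluminium bottle (96 mm dia, 265 mm tall) already standing in the rack's other bay behind its own shut gate. Origin: centre of its underside
- torch: Bystander: yellow and red hand torch lying on the bench, 150 mm long. Origin on the bench under its middle
- meter: Bystander: black hand-held meter, 150 x 74 x 32 mm, lying on the bench. Origin: centre of its underside
- ball: Bystander: green glass prop ball, 80 mm dia, on a small dark wooden stand, 89 mm tall in all. Origin: centre of its underside
There are look-alikes about, which are no part of the job. Leave any yellow look-alike of the bottle alone.

How it is judged (in metres and radians):
On the way, in this order (a step that is already met when the one before it is completed fails the run):
1. the bottle is rocked up onto its bottom rim (leaning over 4 degrees) (angle between bottle's own z axis and vertical above 0.07 rad and height (world z) of bottle below 0.02 m), for 0.1 s.
2. it is set down flat again, a step (over 20 mm) from where it stood (angle between bottle's own z axis and vertical below 0.03 rad and distance of bottle from where it was at the start of the episode above 0.02 m), for 0.05 s.
3. it is rocked onto its rim again on its way into the bay, within 70 mm of the bay's middle (angle between bottle's own z axis and vertical above 0.07 rad and horizontal distance between bottle and rack below 0.07 m), for 0.1 s.
4. it stands flat in the bay, within 25 mm of its middle, let go, the gate still open (horizontal distance between bottle and rack below 0.025 m and angle between bottle's own z axis and vertical below 0.02 rad and contact force between the fingers and bottle below 0.3 N and value of joint gate above 0.5 rad), for 0.2 s.
At the end, for the whole second after the job is handed in: The bottle stands flat and still on the bench within 25 mm of the middle of the empty bay, released, and the bay's gate is shut in front of it (within 0.06 rad, about 10 mm at its knob) (horizontal distance between bottle and rack below 0.025 m and angle between bottle's own z axis and vertical below 0.02 rad and height (world z) of bottle below 0.006 m and linear speed of bottle below 0.01 m/s and value of joint gate below 0.06 rad); the robot touches nothing.
It fails at once if the bottle is tipped over (leans more than 23 degrees) (angle between bottle's own z axis and vertical above 0.4 rad).
It fails at once if the bottle is lifted clear of the bench (its lowest edge more than about 10 mm up) ((angle between bottle's own z axis and vertical below 0.04 rad and height (world z) of bottle above 0.008 m) or (angle between bottle's own z axis and vertical below 0.1 rad and height (world z) of bottle above 0.012 m) or (angle between bottle's own z axis and vertical below 0.18 rad and height (world z) of bottle above 0.016 m) or (angle between bottle's own z axis and vertical below 0.28 rad and height (world z) of bottle above 0.021 m) or height (world z) of bottle above 0.028 m).
It fails at once if a bystander is disturbed (the stored bottle, torch, meter or ball moved over 30 mm) (distance of any of stored_bottle, torch, meter, ball from where it was at the start of the episode above 0.03 m).
It also fails if it takes over 72 s, if anything falls off the work surface, if the arm or the gripper's body presses on something with over 40 N, if the wrist force passes 120 N, or if a joint passes its speed limit or range.

### The arm

A 6-joint arm with a two-finger parallel gripper is mounted at the origin on the work surface. World frame = base frame: x ahead of the robot, y to its left, z up, the work surface at z = 0. Lengths are in m, angles in degrees, forces in N, time in s.
With the tool pointing down it reaches from about 0.4 to 0.825 m from the base axis. Payload 7 kg.
Tool frame: the origin (TCP) lies on the mounting face of the last link; the fingertips stand 178 mm ahead of it and the grasp point (between the pads) lies 159 mm ahead of it; z points along the fingers, y is the direction in which the jaws open and shut (so a half turn about z gives the same grasp; the last joint's range is limited). The gripper opens to 88 mm and grips with 3 to 60 N. Pads are 19 mm wide; open, the fingers measure 130 mm over their backs; the gripper's body (78 mm by 193 mm) begins 47 mm behind the grasp point.
Start: joints at [89.33, 20.546, 0.682, 0, -70.136, -16.507], TCP at [0.199, 0.645, 0.405] pointing down, gripper open.
Joint ranges: [-176.03, 176.03], [-82.01, 121.73], [-58.28, 71.71], [-173.87, 95.51], [-174.79, -0.11], [-173.66, 173.66]. Speed limits (degrees/s): [136.94, 136.94, 172.46, 180, 180, 180].

### API

Orientations are given as [roll, pitch, yaw] about the fixed x, y, z axes, in that order (R = Rz(yaw) Ry(pitch) Rx(roll)).
In Python, from plant import r gives the robot as it stands. The module is installed in compiled form; this text tells all that it offers.
- The arm moves only by the tool carry_out, never from a script. Its argument "plan" is a list of rows, each a list of 3 entries, a list of its own where there are three numbers: the shift along the tool's x, y, z in m, then the turn, a rotation vector about the tool's x, y, z in degrees, then the closure in counts, from 0 (fully open) to 255 (shut). In form: [[[x, y, z], [ax, ay, az], hand], ...]. A call has 1 to 12 rows; each row shifts and turns the commanded pose from where the row before left it, along the tool's axes as they then stand; what a row does not reach is not made up. A row lasts 1/12 s, in which the tool goes at most 41.7 mm and 7.16 degrees, less where a joint would pass 70% of its speed; a pose out of reach is approached as far as the arm can. A call is refused whole if a number of a shift passes 0.0417 or a number of a turn 7.16, either way. A call with a gripper value outside its range is refused whole. The fingers move at their own pace and stop on an object; "grip_force" is the grip in N (left out, the last holds). Time passes only in rows, so rows that do not move let the fingers close. It gives the time, the measured TCP pose, the force and the opening at its end, in the units of the state.
- r.get_state(): the state, without advancing time (a new reading comes with each control period).
- r.capture(name): name is "side" or "top"; returns the picture (384x512x3 uint8, red, green, blue); there is no depth.
- r.get_calibration(name): a dict with "K" (3x3 intrinsics, pixels), "rvec" (rotation vector, rad) and "tvec" (3), from world to camera coordinates, as OpenCV has them. Camera axes: x right, y down, z forward; pixel columns grow to the right and rows downward; lengths in m; the calibration is good to about 2 mm. A picture is of the moment at which its call begins. get_calibration takes no time and is no camera call.
- r.close_job(): hands the job in, once; it reports no verdict.
The state is a dict: "time_s": time; "joints": joint angles; "qd": joint speeds; "joint_torque": joint torques, N m; "tcp_pos": TCP position; "eef_rot": TCP orientation; "contact_force": force on the tool from outside, world axes, zero at the start; "moment": the same for the moment, N m; "gripper_width": finger opening in m.
Only numpy, scipy, OpenCV 4.12 (cv2) and the standard library are available. Lean on these libraries where they do the work, as an engineer would, in place of code of your own. Each camera call takes 0.05 s, during which the arm holds its last target. There are 200 camera calls.

## Working session

There is one attempt and no reset: what is moved stays moved. The work goes in short steps, Python scripts to look and compute and a tool call to move; the robot and the scene stay as the last step left them, time stands still between calls to the robot, and variables do not carry over. Pictures are saved under pics/ and viewed, about 8 in all and at most 12, crops included, and the job is handed in when it is done.

Besides the shell and the picture viewer there is one more tool, called in YAML: its name, and indented under it one key for each argument. carry_out: Moves the arm, as the interface text tells. Its arguments: {"type":"object","properties":{"plan":{"type":"array","items":{"type":"array"}},"grip_force":{"type":"number"}},"required":["plan"]}

```bash
mkdir -p pics; cat > h.py <<'E'
import numpy as np,cv2
from plant import r
def cam(n):
    c=r.get_calibration(n);return np.array(c["K"],float),cv2.Rodrigues(np.array(c["rvec"],float))[0],np.array(c["tvec"],float).ravel()
def ray(n,u,v):
    K,R,t=cam(n);d=R.T@np.linalg.solve(K,[u,v,1.]);return -R.T@t,d
def onz(n,u,v,z):
    o,d=ray(n,u,v);return o+d*(z-o[2])/d[2]
def proj(n,P):
    K,R,t=cam(n);p=(R@np.atleast_2d(P).T).T+t;p=(K@p.T).T;return p[:,:2]/p[:,2:]
def save(n,f,crop=None,s=1):
    im=r.capture(n)[:,:,::-1].copy();cv2.imwrite('pics/raw_'+f,im)
    if crop: x0,y0,x1,y1=crop;im=im[y0:y1,x0:x1]
    im=cv2.resize(im,None,fx=s,fy=s,interpolation=cv2.INTER_CUBIC);cv2.imwrite('pics/'+f,im);return im
E
python3 - <<'E'
from h import *
a=save('side','s0.png');b=save('top','t0.png')
cv2.imwrite('pics/both0.png',cv2.resize(np.vstack([a,b]),None,fx=.78,fy=.78))
for n in('side','top'):
    K,R,t=cam(n);print(n,K.tolist(),(-R.T@t).round(3),R[2].round(2))
print(r.get_state())
E
```

```text
side [[417.9122594010962, 0.0, 250.92889964965738], [0.0, 417.9122594010962, 202.18700269341713], [0.0, 0.0, 1.0]] [-0.132 -0.674  1.04 ] [ 0.49  0.49 -0.72]
top [[376.7414299333486, 0.0, 250.40917697241343], [0.0, 376.7414299333486, 196.09108906637255], [0.0, 0.0, 1.0]] [ 0.403 -0.039  1.416] [ 0.08 -0.   -1.  ]
{'time_s': 0.1, 'joints': array([ 8.93299591e+01,  2.05872036e+01,  6.40936104e-01, -1.75903823e-02,
       -7.01351250e+01, -1.65084570e+01]), 'qd': array([ 8.42053614e-02, -9.10534898e-02,  6.54933039e-02,  1.12840809e-01,
       -9.37401090e-05,  2.85286808e-02]), 'joint_torque': array([-2.36485401e-03, -5.84164917e+01,  2.93753242e+01,  7.01558724e+00,
        1.01794774e-02, -6.20389278e-05]), 'tcp_pos': array([0.19929559, 0.64474155, 0.40383261]), 'eef_rot': array([ 1.79917263e+02, -7.27489944e-03, -1.71844816e+01]), 'contact_force': array([-0.3572206 ,  0.29001164,  0.14679259]), 'moment': array([ 0.01424138, -0.00719468,  0.03497521]), 'gripper_width': 0.08780306399656572}
```

View pics/s0.png

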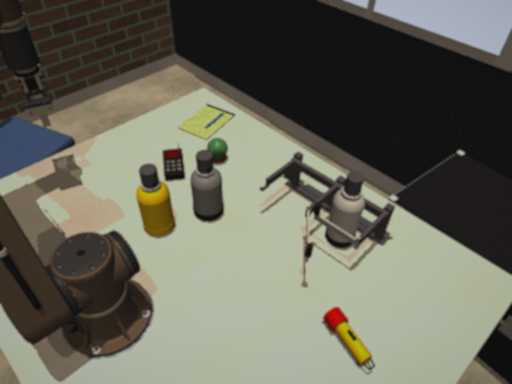

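View pics/t0.png

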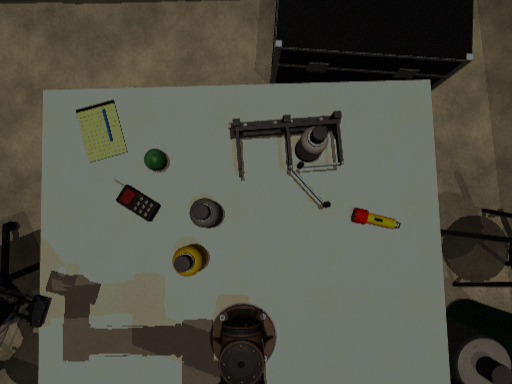

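The side view shows the yellow look-alike at (155,200), the grey bottle in the open at (207,185) and the stored bottle in the rack at (346,210). In the top view they are at (188,262), (206,212) and (314,142). The grey one standing alone in front of the rack is the bottle to move. I'll confirm it in a crop.

```bash
python3 - <<'E'
from h import *
im=cv2.imread('pics/raw_t0.png');a=cv2.resize(im[95:285,165:365],None,fx=4,fy=4,interpolation=cv2.INTER_CUBIC)[:600]
a=cv2.resize(im[100:245,170:360],None,fx=4,fy=4,interpolation=cv2.INTER_CUBIC);a=cv2.convertScaleAbs(a,alpha=1.4,beta=25);cv2.imwrite('pics/tc.png',a)
b=cv2.imread('pics/raw_s0.png');b=cv2.resize(b[130:290,180:400],None,fx=3.6,fy=3.6,interpolation=cv2.INTER_CUBIC);cv2.imwrite('pics/sc.png',cv2.convertScaleAbs(b,alpha=1.4,beta=25))
E
```

```text
(no output)
```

View pics/tc.png

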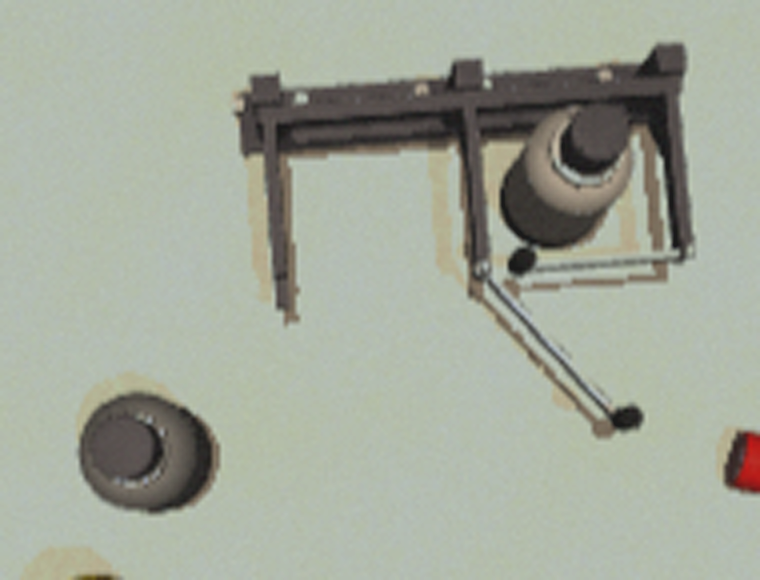

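View pics/sc.png

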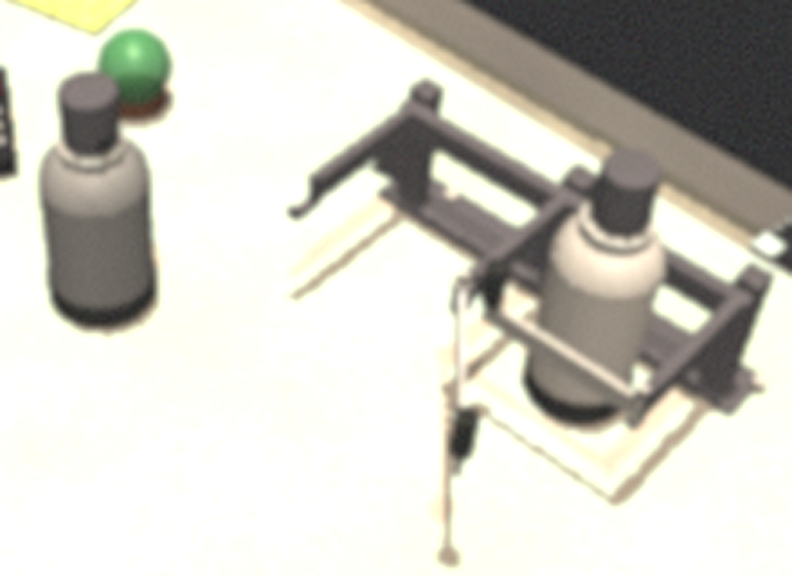

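The crop confirms it: the grey-brown bottle has its cap top near crop (120,448). The rack's empty bay is on the left, the hinge is at (481,269), the far hinge at (685,252) and the gate knob at (627,417). Next I convert these to world positions.

```bash
python3 - <<'E'
from h import *
T=lambda x,y,z:onz('top',170+x/4-.375,100+y/4-.375,z)
S=lambda x,y,z:onz('side',180+x/3.6-.36,130+y/3.6-.36,z)
print('cap',T(119,448,.245),S(91,85,.245))
print('boot side', S(105,305,0.0))
h=T(481,269,.135);h2=T(685,252,.135);k=T(627,417,.176)
print('hinge',h,h2,np.linalg.norm(h-h2)); print('side hinge',S(465,287,.135),S(640,380,.13))
print('knob',k,np.linalg.norm((k-h)[:2]),'side',S(465,412,.176))
# back bar line front edge top z=.135
p,q=T(285,125,.135),T(460,108,.135);print('bar',p,q,np.degrees(np.arctan2(*(q-p)[:2])))
print('left arm inner', T(275,125,.135),T(297,318,.12),'outer', T(265,115,.135),T(278,308,.135))
print('uprights', T(264,78,.145),T(467,66,.145),T(670,50,.145))
print('mid arm',T(470,105,.135),T(484,265,.135),'right',T(680,95,.135),T(688,250,.135))
# yaw est from hinges
d=(h-h2)[:2];yaw=np.arctan2(-d[0],d[1]);c,s=np.cos(yaw),np.sin(yaw);R=np.array([[c,-s],[s,c]])
print('yaw',np.degrees(yaw),'origin',h[:2]-R@[-.07,-.0875], 'via h2',h2[:2]-R@[-.07,-.2625])
v=R.T@(k-h)[:2];print('gate',np.arctan2(-v[0],v[1]))
E
```

```text
cap [0.45069919 0.11802622 0.245     ] [0.45646834 0.11212958 0.245     ]
boot side [0.44099784 0.09563484 0.        ]
hinge [ 0.60046154 -0.17998712  0.135     ] [ 0.61057655 -0.3555616   0.135     ] 0.17586560612266128
side hinge [ 0.597559   -0.19128293  0.135     ] [ 0.62617409 -0.3487274   0.13      ]
knob [ 0.46801005 -0.2914879   0.176     ] 0.17313527138509913 side [ 0.46842939 -0.29534536  0.176     ]
bar [ 0.73042646 -0.01499322  0.135     ] [ 0.74139477 -0.16667204  0.135     ] 175.8639857427747
left arm inner [ 0.73065361 -0.00635445  0.135     ] [ 0.56418069 -0.02095883  0.12      ] outer [0.73967002 0.0020795  0.135     ] [ 0.57136102 -0.00512854  0.135     ]
uprights [0.76941386 0.0018621  0.145     ] [ 0.77534278 -0.17292304  0.145     ] [ 0.78479078 -0.34808816  0.145     ]
mid arm [ 0.74380724 -0.1754082   0.135     ] [ 0.60385487 -0.18267919  0.135     ] right [ 0.74783514 -0.35741245  0.135     ] [ 0.61224176 -0.35821446  0.135     ]
yaw 3.2972187416404397 origin [ 0.66531305 -0.08860587] via h2 [ 0.66536283 -0.08947005]
gate 2.212977030208387
```

```bash
cat >> h.py <<'E'
from scipy.spatial.transform import Rotation as Ro
def pose():
    s=r.get_state();return np.array(s['tcp_pos']),Ro.from_euler('xyz',s['eef_rot'],degrees=True)
def pivot(x,Rt,p,axis,deg,n):
    """constant row turning the tool about axis through p by deg in n rows; returns row and end pose"""
    d=Ro.from_rotvec(np.array(axis)*np.radians(deg/n))
    sh=Rt.inv().apply(d.apply(x-p)+p-x); tv=np.degrees(Rt.inv().apply(d.as_rotvec()))
    sh=sh.round(4);tv=tv.round(2)
    for _ in range(n): x=x+Rt.apply(sh); Rt=Rt*Ro.from_rotvec(np.radians(tv))
    return [sh.tolist(),tv.tolist()],x,Rt
def step(x,Rt,c0,c1,side,lean,nt=6,ns=24,R=.052):
    """rock about a rim point: side +1 left, -1 right of travel"""
    c0,c1=np.array(c0),np.array(c1);d=c1-c0;L=np.hypot(*d);u=d/L;n=side*np.array([-u[1],u[0]])
    p2=(c0+c1)/2+n*np.sqrt(R*R-L*L/4);p=np.r_[p2,0.];th=np.degrees(2*np.arcsin(L/2/R))*side
    def ax(c): m=(p2-c)/R;return [-m[1],m[0],0]
    a,x,Rt=pivot(x,Rt,p,ax(c0),lean,nt);b,x,Rt=pivot(x,Rt,p,[0,0,1],th,ns);e,x,Rt=pivot(x,Rt,p,ax(c1),-lean,nt)
    print('theta',round(th,1));
    for k,v in (('tilt',a),('swivel',b),('down',e)):print(k,v)
    print('end',x.round(4),Rt.as_euler('xyz',degrees=True).round(2));return x,Rt
E
python3 - <<'E'
from h import *
x,R=pose();print(R.inv().apply(np.array([.453,.115,.46])-x)/15)
g=Ro.from_euler('xyz',[180,0,-122],degrees=True);print(np.degrees((R.inv()*g).as_rotvec()))
E
```

```text
[ 0.02659317  0.02874779 -0.00369961]
[ 5.16095344e-02 -8.08013151e-02  1.04815492e+02]
```

carry_out:
  plan:
    - [[0.02, 0.0216, -0.0028], [0, 0, 0], 0]
    - [[0.02, 0.0216, -0.0028], [0, 0, 0], 0]
    - [[0.02, 0.0216, -0.0028], [0, 0, 0], 0]
    - [[0.02, 0.0216, -0.0028], [0, 0, 0], 0]
    - [[0.02, 0.0216, -0.0028], [0, 0, 0], 0]
    - [[0.02, 0.0216, -0.0028], [0, 0, 0], 0]
    - [[0.02, 0.0216, -0.0028], [0, 0, 0], 0]
    - [[0.02, 0.0216, -0.0028], [0, 0, 0], 0]
    - [[0.02, 0.0216, -0.0028], [0, 0, 0], 0]
    - [[0.02, 0.0216, -0.0028], [0, 0, 0], 0]
    - [[0.02, 0.0216, -0.0028], [0, 0, 0], 0]
    - [[0.02, 0.0216, -0.0028], [0, 0, 0], 0]

```text
time_s: 1.1
tcp_pos: [0.3523, 0.3248, 0.4382]
eef_rot: [180.0, 0.0, -17.2]
contact_force: [1.8, 0.4, -0.5]
gripper_width: 0.0872
```

carry_out:
  plan:
    - [[0.02, 0.0216, -0.0028], [0, 0, 0], 0]
    - [[0.02, 0.0216, -0.0028], [0, 0, 0], 0]
    - [[0.02, 0.0216, -0.0028], [0, 0, 0], 0]
    - [[0.02, 0.0216, -0.0028], [0, 0, 0], 0]
    - [[0.02, 0.0216, -0.0028], [0, 0, 0], 0]
    - [[0.02, 0.0216, -0.0028], [0, 0, 0], 0]
    - [[0.02, 0.0216, -0.0028], [0, 0, 0], 0]
    - [[0, 0, 0], [0, 0, 6], 0]
    - [[0, 0, 0], [0, 0, 6], 0]
    - [[0, 0, 0], [0, 0, 6], 0]
    - [[0, 0, 0], [0, 0, 6], 0]
    - [[0, 0, 0], [0, 0, 6], 0]

```text
time_s: 2.1
tcp_pos: [0.4411, 0.1403, 0.4576]
eef_rot: [180.0, 0.0, -47.5]
contact_force: [-0.5, -0.5, -0.4]
gripper_width: 0.0876
```

carry_out:
  plan:
    - [[0, 0, 0], [0, 0, 6], 0]
    - [[0, 0, 0], [0, 0, 6], 0]
    - [[0, 0, 0], [0, 0, 6], 0]
    - [[0, 0, 0], [0, 0, 6], 0]
    - [[0, 0, 0], [0, 0, 6], 0]
    - [[0, 0, 0], [0, 0, 6], 0]
    - [[0, 0, 0], [0, 0, 6], 0]
    - [[0, 0, 0], [0, 0, 6], 0]
    - [[0, 0, 0], [0, 0, 6], 0]
    - [[0, 0, 0], [0, 0, 6], 0]
    - [[0, 0, 0], [0, 0, 6], 0]
    - [[0, 0, 0], [0, 0, 6], 0]

```text
time_s: 3.1
tcp_pos: [0.441, 0.1405, 0.4576]
eef_rot: [180.0, -0.0, -119.5]
contact_force: [-0.1, 1.2, -0.7]
gripper_width: 0.0873
```

```bash
python3 - <<'E'
from h import *
x,R=pose();print(x,R.as_euler('xyz',degrees=True),r.get_state()['joints'].round(1))
print(R.inv().apply(np.array([.453,.115,.376])-x))
a=save('side','s1.png');b=save('top','t1.png')
A=cv2.resize(a[100:260,100:320],None,fx=2.6,fy=2.6);B=cv2.resize(b[140:300,140:290],None,fx=2.6,fy=2.6)
cv2.imwrite('pics/c1.png',cv2.convertScaleAbs(np.hstack([A,B])[:, :800],alpha=1.4,beta=20))
E
```

```text
[0.44104725 0.14047663 0.45756282] [ 1.79977870e+02 -2.81239691e-02 -1.19475639e+02] [ 42.1  -1.9 -19.8  -0.  -72.1 -71.6]
[ 0.01625763 -0.02297302  0.08156194]
```

View pics/c1.png

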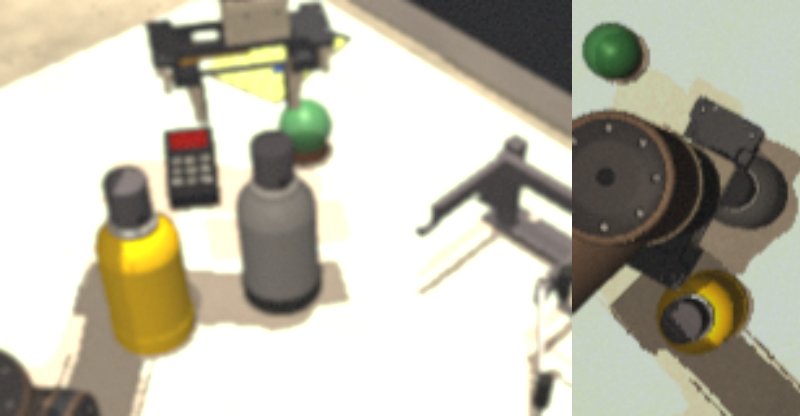

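The side view shows the cap at crop (272,150) with the gripper above and behind it, and the yellow bottle clear at (145,270). Move over the cap, descend and grip.

carry_out:
  plan:
    - [[0.0054, -0.0077, 0], [0, 0, 0], 0]
    - [[0.0054, -0.0077, 0], [0, 0, 0], 0]
    - [[0.0054, -0.0077, 0], [0, 0, 0], 0]
    - [[0, 0, 0], [0, 0, 0], 0]
    - [[0, 0, 0.0116], [0, 0, 0], 0]
    - [[0, 0, 0.0116], [0, 0, 0], 0]
    - [[0, 0, 0.0116], [0, 0, 0], 0]
    - [[0, 0, 0.0116], [0, 0, 0], 0]
    - [[0, 0, 0.0116], [0, 0, 0], 0]
    - [[0, 0, 0.0116], [0, 0, 0], 0]
    - [[0, 0, 0.0116], [0, 0, 0], 0]
    - [[0, 0, 0], [0, 0, 0], 0]

```text
time_s: 4.2
tcp_pos: [0.453, 0.1144, 0.3745]
eef_rot: [179.9, -0.2, -119.2]
contact_force: [-0.3, -0.3, -0.4]
gripper_width: 0.0878
```

```bash
python3 - <<'E'
from h import *
a=save('side','s2.png',(150,90,300,230),4)
s=r.get_state();print(s['tcp_pos'],s['contact_force'])
E
```

```text
[0.4533629  0.11462485 0.37583803] [-0.12702694  0.74043599 -0.44317133]
```

View pics/s2.png

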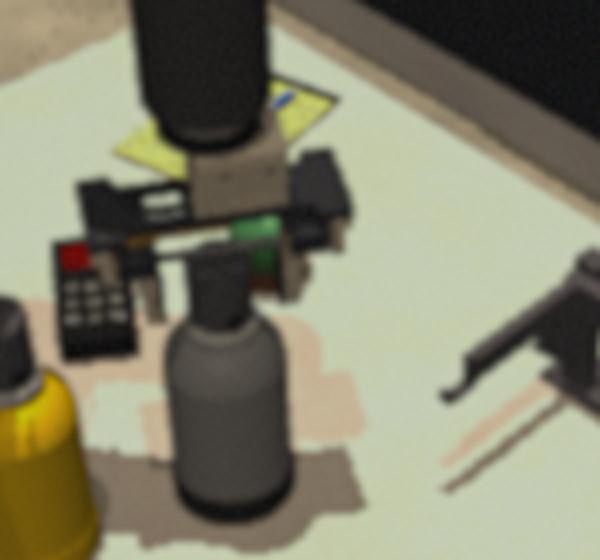

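The cap at crop (218,285) is centred between the fingers at (150,285) and (293,275). Close.

carry_out:
  plan:
    - [[0, 0, 0], [0, 0, 0], 90]
    - [[0, 0, 0], [0, 0, 0], 150]
    - [[0, 0, 0], [0, 0, 0], 255]
    - [[0, 0, 0], [0, 0, 0], 255]
    - [[0, 0, 0], [0, 0, 0], 255]
    - [[0, 0, 0], [0, 0, 0], 255]
    - [[0, 0, 0], [0, 0, 0], 255]
    - [[0, 0, 0], [0, 0, 0], 255]
  grip_force: 45

```text
time_s: 4.92
tcp_pos: [0.4528, 0.1155, 0.3769]
eef_rot: [179.9, 0.0, -119.2]
contact_force: [-7.8, 4.7, 5.1]
gripper_width: 0.0512
```

```bash
python3 - <<'E'
from h import *
x,R=pose();s=r.get_state();print(x,s['eef_rot'],s['contact_force'],s['moment'],s['gripper_width'])
W=np.array([.53,-.09]);c=x[:2];u=(W-c)/4;print(np.linalg.norm(u))
step(x,R,c,c+u,1,9)
E
```

```text
[0.45278905 0.11550676 0.37686358] [ 1.79906745e+02  2.26877607e-02 -1.19176477e+02] [-7.77334751  4.68452744  5.14863884] [ 1.51361755  2.44551262 -0.01948235] 0.05121674109162806
0.05488314923213669
theta 63.7
tilt [[-0.003, -0.0094, -0.0012], [-1.43, 0.46, 0.0]]
swivel [[-0.0003, 0.0001, -0.0], [0.13, 0.4, -2.62]]
down [[0.003, 0.0094, 0.0015], [1.43, -0.46, -0.0]]
end [0.4721 0.0633 0.3766] [ 1.7998e+02 -2.0000e-02 -5.5490e+01]
```

carry_out:
  plan:
    - [[-0.003, -0.0094, -0.0012], [-1.43, 0.46, 0], 255]
    - [[-0.003, -0.0094, -0.0012], [-1.43, 0.46, 0], 255]
    - [[-0.003, -0.0094, -0.0012], [-1.43, 0.46, 0], 255]
    - [[-0.003, -0.0094, -0.0012], [-1.43, 0.46, 0], 255]
    - [[-0.003, -0.0094, -0.0012], [-1.43, 0.46, 0], 255]
    - [[-0.003, -0.0094, -0.0012], [-1.43, 0.46, 0], 255]
    - [[0, 0, 0], [0, 0, 0], 255]
    - [[0, 0, 0], [0, 0, 0], 255]

```text
time_s: 5.58
tcp_pos: [0.5115, 0.1034, 0.3796]
eef_rot: [171.3, -2.8, -119.0]
contact_force: [-6.1, 3.6, 2.7]
gripper_width: 0.0515
```

```bash
python3 - <<'E'
from h import *
x,R=pose();s=r.get_state();print(x,s['eef_rot'],s['contact_force'],s['moment'],s['gripper_width'])
a=save('side','s3.png',(150,90,300,230),4)
E
```

```text
[0.5114727  0.10340541 0.37957516] [ 171.26365295   -2.81828344 -119.00594756] [-6.07621089  3.64112348  2.71698829] [ 0.90046472  1.24023703 -0.00349556] 0.05150579418999655
```

View pics/s3.png

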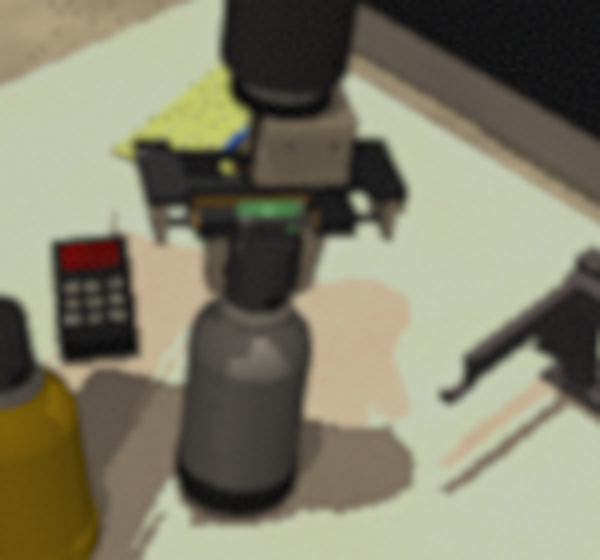

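The bottle leans about 9° on its rim with the grip firm and forces small. Next the swivel and set-down.

carry_out:
  plan:
    - [[-0.0003, 0.0001, 0], [0.13, 0.4, -2.62], 255]
    - [[-0.0003, 0.0001, 0], [0.13, 0.4, -2.62], 255]
    - [[-0.0003, 0.0001, 0], [0.13, 0.4, -2.62], 255]
    - [[-0.0003, 0.0001, 0], [0.13, 0.4, -2.62], 255]
    - [[-0.0003, 0.0001, 0], [0.13, 0.4, -2.62], 255]
    - [[-0.0003, 0.0001, 0], [0.13, 0.4, -2.62], 255]
    - [[-0.0003, 0.0001, 0], [0.13, 0.4, -2.62], 255]
    - [[-0.0003, 0.0001, 0], [0.13, 0.4, -2.62], 255]
    - [[-0.0003, 0.0001, 0], [0.13, 0.4, -2.62], 255]
    - [[-0.0003, 0.0001, 0], [0.13, 0.4, -2.62], 255]
    - [[-0.0003, 0.0001, 0], [0.13, 0.4, -2.62], 255]
    - [[-0.0003, 0.0001, 0], [0.13, 0.4, -2.62], 255]

```text
time_s: 6.63
tcp_pos: [0.5107, 0.1073, 0.3796]
eef_rot: [171.4, -2.7, -87.0]
contact_force: [-5.1, 0.2, 0.5]
gripper_width: 0.0517
```

carry_out:
  plan:
    - [[-0.0003, 0.0001, 0], [0.13, 0.4, -2.62], 255]
    - [[-0.0003, 0.0001, 0], [0.13, 0.4, -2.62], 255]
    - [[-0.0003, 0.0001, 0], [0.13, 0.4, -2.62], 255]
    - [[-0.0003, 0.0001, 0], [0.13, 0.4, -2.62], 255]
    - [[-0.0003, 0.0001, 0], [0.13, 0.4, -2.62], 255]
    - [[-0.0003, 0.0001, 0], [0.13, 0.4, -2.62], 255]
    - [[-0.0003, 0.0001, 0], [0.13, 0.4, -2.62], 255]
    - [[-0.0003, 0.0001, 0], [0.13, 0.4, -2.62], 255]
    - [[-0.0003, 0.0001, 0], [0.13, 0.4, -2.62], 255]
    - [[-0.0003, 0.0001, 0], [0.13, 0.4, -2.62], 255]
    - [[-0.0003, 0.0001, 0], [0.13, 0.4, -2.62], 255]
    - [[-0.0003, 0.0001, 0], [0.13, 0.4, -2.62], 255]

```text
time_s: 7.63
tcp_pos: [0.5083, 0.1098, 0.3795]
eef_rot: [171.3, -2.8, -55.2]
contact_force: [-6.0, -1.8, 0.8]
gripper_width: 0.0515
```

carry_out:
  plan:
    - [[0.003, 0.0094, 0.0015], [1.43, -0.46, 0], 255]
    - [[0.003, 0.0094, 0.0015], [1.43, -0.46, 0], 255]
    - [[0.003, 0.0094, 0.0015], [1.43, -0.46, 0], 255]
    - [[0.003, 0.0094, 0.0015], [1.43, -0.46, 0], 255]
    - [[0.003, 0.0094, 0.0015], [1.43, -0.46, 0], 255]
    - [[0.003, 0.0094, 0.0015], [1.43, -0.46, 0], 255]
    - [[0, 0, 0], [0, 0, 0], 255]
    - [[0, 0, 0], [0, 0, 0], 255]

```text
time_s: 8.3
tcp_pos: [0.4712, 0.0631, 0.3773]
eef_rot: [-180.0, 0.1, -55.6]
contact_force: [-10.8, 10.5, 12.8]
gripper_width: 0.0513
```

```bash
cat > nx.py <<'E'
import sys
from h import *
# usage: nx.py  side lean  then list of waypoints x,y
x,R=pose();s=r.get_state();print(x.round(4),s['eef_rot'].round(2),s['contact_force'].round(1),s['moment'].round(2),s['gripper_width'])
c=(x+R.apply([0,0,.376]))[:2];print('bottle by tool axis',c.round(4))
side,lean=int(sys.argv[1]),float(sys.argv[2])
for w in sys.argv[3:]:
    w=np.array([float(t) for t in w.split(',')]);print('from',c.round(4),'to',w,'L',np.linalg.norm(w-c).round(4))
    x,R=step(x,R,c,w,side,lean);side=-side;c=w
E
python3 nx.py -1 9 .492,.012 .511,-.039; python3 -c "
from h import *
b=save('top','t4.png');a=save('side','s4.png',(150,90,330,230),4)"
```

```text
[0.4712 0.0631 0.3773] [-1.7995e+02  5.0000e-02 -5.5570e+01] [-10.8  10.5  12.8] [ 3.18  4.95 -0.51] 0.05129948019260536
bottle by tool axis [0.4712 0.0635]
from [0.4712 0.0635] to [0.492 0.012] L 0.0556
theta -64.6
tilt [[0.0034, 0.0093, -0.0012], [1.41, -0.51, -0.0]]
swivel [[-0.0004, 0.0001, -0.0], [0.15, 0.4, 2.66]]
down [[-0.0034, -0.0093, 0.0015], [-1.41, 0.51, 0.0]]
end [0.4927 0.0128 0.3773] [-1.7985e+02  7.0000e-02 -1.2023e+02]
from [0.492 0.012] to [ 0.511 -0.039] L 0.0544
theta 63.1
tilt [[-0.0032, -0.0094, -0.0012], [-1.42, 0.49, 0.0]]
swivel [[-0.0003, 0.0002, 0.0], [0.13, 0.38, -2.6]]
down [[0.0032, 0.0093, 0.0015], [1.42, -0.49, -0.0]]
end [ 0.5101 -0.039   0.3774] [-1.7984e+02  1.4000e-01 -5.7090e+01]
```

View pics/s4.png

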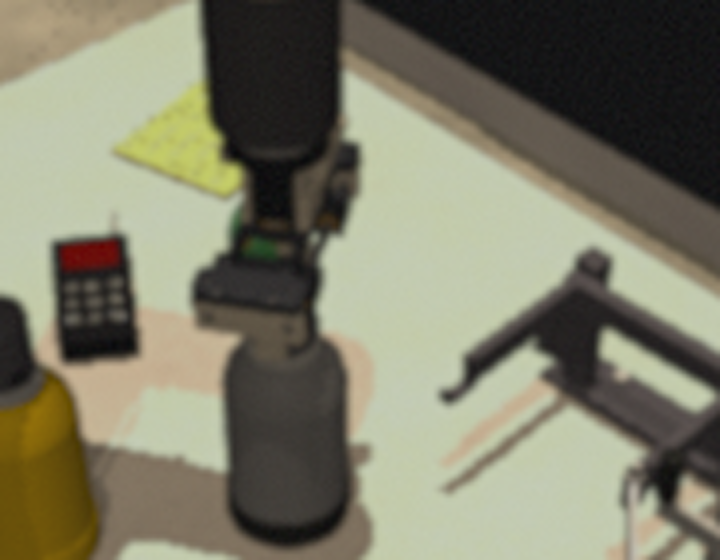

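Step 1 worked: the bottle stands flat at about (0.471, 0.063). Step 2 rocks to the other side.

carry_out:
  plan:
    - [[0.0034, 0.0093, -0.0012], [1.41, -0.51, 0], 255]
    - [[0.0034, 0.0093, -0.0012], [1.41, -0.51, 0], 255]
    - [[0.0034, 0.0093, -0.0012], [1.41, -0.51, 0], 255]
    - [[0.0034, 0.0093, -0.0012], [1.41, -0.51, 0], 255]
    - [[0.0034, 0.0093, -0.0012], [1.41, -0.51, 0], 255]
    - [[0.0034, 0.0093, -0.0012], [1.41, -0.51, 0], 255]
    - [[0, 0, 0], [0, 0, 0], 255]

```text
time_s: 8.98
tcp_pos: [0.4365, 0.0139, 0.3796]
eef_rot: [-171.4, 3.1, -55.3]
contact_force: [-0.2, 6.4, -1.3]
gripper_width: 0.0515
```

carry_out:
  plan:
    - [[-0.0004, 0.0001, 0], [0.15, 0.4, 2.66], 255]
    - [[-0.0004, 0.0001, 0], [0.15, 0.4, 2.66], 255]
    - [[-0.0004, 0.0001, 0], [0.15, 0.4, 2.66], 255]
    - [[-0.0004, 0.0001, 0], [0.15, 0.4, 2.66], 255]
    - [[-0.0004, 0.0001, 0], [0.15, 0.4, 2.66], 255]
    - [[-0.0004, 0.0001, 0], [0.15, 0.4, 2.66], 255]
    - [[-0.0004, 0.0001, 0], [0.15, 0.4, 2.66], 255]
    - [[-0.0004, 0.0001, 0], [0.15, 0.4, 2.66], 255]
    - [[-0.0004, 0.0001, 0], [0.15, 0.4, 2.66], 255]
    - [[-0.0004, 0.0001, 0], [0.15, 0.4, 2.66], 255]
    - [[-0.0004, 0.0001, 0], [0.15, 0.4, 2.66], 255]
    - [[-0.0004, 0.0001, 0], [0.15, 0.4, 2.66], 255]

```text
time_s: 9.98
tcp_pos: [0.4348, 0.0189, 0.3796]
eef_rot: [-171.5, 3.0, -87.7]
contact_force: [-1.8, 7.0, 2.7]
gripper_width: 0.0517
```

carry_out:
  plan:
    - [[-0.0004, 0.0001, 0], [0.15, 0.4, 2.66], 255]
    - [[-0.0004, 0.0001, 0], [0.15, 0.4, 2.66], 255]
    - [[-0.0004, 0.0001, 0], [0.15, 0.4, 2.66], 255]
    - [[-0.0004, 0.0001, 0], [0.15, 0.4, 2.66], 255]
    - [[-0.0004, 0.0001, 0], [0.15, 0.4, 2.66], 255]
    - [[-0.0004, 0.0001, 0], [0.15, 0.4, 2.66], 255]
    - [[-0.0004, 0.0001, 0], [0.15, 0.4, 2.66], 255]
    - [[-0.0004, 0.0001, 0], [0.15, 0.4, 2.66], 255]
    - [[-0.0004, 0.0001, 0], [0.15, 0.4, 2.66], 255]
    - [[-0.0004, 0.0001, 0], [0.15, 0.4, 2.66], 255]
    - [[-0.0004, 0.0001, 0], [0.15, 0.4, 2.66], 255]
    - [[-0.0004, 0.0001, 0], [0.15, 0.4, 2.66], 255]

```text
time_s: 10.98
tcp_pos: [0.4349, 0.0239, 0.3796]
eef_rot: [-171.3, 3.1, -120.1]
contact_force: [-0.0, 5.4, 0.5]
gripper_width: 0.0514
```

carry_out:
  plan:
    - [[-0.0034, -0.0093, 0.0015], [-1.41, 0.51, 0], 255]
    - [[-0.0034, -0.0093, 0.0015], [-1.41, 0.51, 0], 255]
    - [[-0.0034, -0.0093, 0.0015], [-1.41, 0.51, 0], 255]
    - [[-0.0034, -0.0093, 0.0015], [-1.41, 0.51, 0], 255]
    - [[-0.0034, -0.0093, 0.0015], [-1.41, 0.51, 0], 255]
    - [[-0.0034, -0.0093, 0.0015], [-1.41, 0.51, 0], 255]
    - [[0, 0, 0], [0, 0, 0], 255]
    - [[0, 0, 0], [0, 0, 0], 255]

```text
time_s: 11.65
tcp_pos: [0.4947, 0.0144, 0.3771]
eef_rot: [-179.8, 0.1, -120.2]
contact_force: [-5.1, 14.2, 8.4]
gripper_width: 0.0515
```

```bash
python3 nx.py 1 9 .511,-.039 .53,-.09; python3 -c "
from h import *
b=save('top','t5.png');a=save('side','s5.png')"
```

```text
[0.4947 0.0144 0.3771] [-1.7984e+02  1.4000e-01 -1.2016e+02] [-5.1 14.2  8.4] [5.42 3.08 0.07] 0.05152647063622918
bottle by tool axis [0.4961 0.0147]
from [0.4961 0.0147] to [ 0.511 -0.039] L 0.0557
theta 64.8
tilt [[-0.0023, -0.0096, -0.0012], [-1.46, 0.34, 0.0]]
swivel [[-0.0003, 0.0001, -0.0], [0.09, 0.4, -2.67]]
down [[0.0023, 0.0096, 0.0015], [1.46, -0.34, -0.0]]
end [ 0.5095 -0.0403  0.3769] [-179.77    0.2   -55.33]
from [ 0.511 -0.039] to [ 0.53 -0.09] L 0.0544
theta -63.1
tilt [[0.0029, 0.0094, -0.0012], [1.43, -0.45, -0.0]]
swivel [[-0.0004, 0.0001, 0.0], [0.13, 0.4, 2.6]]
down [[-0.0029, -0.0094, 0.0015], [-1.43, 0.45, 0.0]]
end [ 0.5282 -0.0898  0.3767] [-179.87    0.23 -118.54]
```

carry_out:
  plan:
    - [[-0.0023, -0.0096, -0.0012], [-1.46, 0.34, 0], 255]
    - [[-0.0023, -0.0096, -0.0012], [-1.46, 0.34, 0], 255]
    - [[-0.0023, -0.0096, -0.0012], [-1.46, 0.34, 0], 255]
    - [[-0.0023, -0.0096, -0.0012], [-1.46, 0.34, 0], 255]
    - [[-0.0023, -0.0096, -0.0012], [-1.46, 0.34, 0], 255]
    - [[-0.0023, -0.0096, -0.0012], [-1.46, 0.34, 0], 255]
    - [[0, 0, 0], [0, 0, 0], 255]

```text
time_s: 12.33
tcp_pos: [0.5517, -0.0038, 0.3795]
eef_rot: [171.2, -2.1, -120.0]
contact_force: [-7.2, 4.8, 6.1]
gripper_width: 0.0516
```

carry_out:
  plan:
    - [[-0.0003, 0.0001, 0], [0.09, 0.4, -2.67], 255]
    - [[-0.0003, 0.0001, 0], [0.09, 0.4, -2.67], 255]
    - [[-0.0003, 0.0001, 0], [0.09, 0.4, -2.67], 255]
    - [[-0.0003, 0.0001, 0], [0.09, 0.4, -2.67], 255]
    - [[-0.0003, 0.0001, 0], [0.09, 0.4, -2.67], 255]
    - [[-0.0003, 0.0001, 0], [0.09, 0.4, -2.67], 255]
    - [[-0.0003, 0.0001, 0], [0.09, 0.4, -2.67], 255]
    - [[-0.0003, 0.0001, 0], [0.09, 0.4, -2.67], 255]
    - [[-0.0003, 0.0001, 0], [0.09, 0.4, -2.67], 255]
    - [[-0.0003, 0.0001, 0], [0.09, 0.4, -2.67], 255]
    - [[-0.0003, 0.0001, 0], [0.09, 0.4, -2.67], 255]
    - [[-0.0003, 0.0001, 0], [0.09, 0.4, -2.67], 255]

```text
time_s: 13.33
tcp_pos: [0.5501, -0.0002, 0.3796]
eef_rot: [171.3, -2.0, -87.5]
contact_force: [-5.6, 2.5, -1.4]
gripper_width: 0.0514
```

carry_out:
  plan:
    - [[-0.0003, 0.0001, 0], [0.09, 0.4, -2.67], 255]
    - [[-0.0003, 0.0001, 0], [0.09, 0.4, -2.67], 255]
    - [[-0.0003, 0.0001, 0], [0.09, 0.4, -2.67], 255]
    - [[-0.0003, 0.0001, 0], [0.09, 0.4, -2.67], 255]
    - [[-0.0003, 0.0001, 0], [0.09, 0.4, -2.67], 255]
    - [[-0.0003, 0.0001, 0], [0.09, 0.4, -2.67], 255]
    - [[-0.0003, 0.0001, 0], [0.09, 0.4, -2.67], 255]
    - [[-0.0003, 0.0001, 0], [0.09, 0.4, -2.67], 255]
    - [[-0.0003, 0.0001, 0], [0.09, 0.4, -2.67], 255]
    - [[-0.0003, 0.0001, 0], [0.09, 0.4, -2.67], 255]
    - [[-0.0003, 0.0001, 0], [0.09, 0.4, -2.67], 255]
    - [[-0.0003, 0.0001, 0], [0.09, 0.4, -2.67], 255]

```text
time_s: 14.33
tcp_pos: [0.5478, 0.0025, 0.3795]
eef_rot: [171.3, -1.9, -55.1]
contact_force: [-4.1, 0.0, 0.1]
gripper_width: 0.0518
```

carry_out:
  plan:
    - [[0.0023, 0.0096, 0.0015], [1.46, -0.34, 0], 255]
    - [[0.0023, 0.0096, 0.0015], [1.46, -0.34, 0], 255]
    - [[0.0023, 0.0096, 0.0015], [1.46, -0.34, 0], 255]
    - [[0.0023, 0.0096, 0.0015], [1.46, -0.34, 0], 255]
    - [[0.0023, 0.0096, 0.0015], [1.46, -0.34, 0], 255]
    - [[0.0023, 0.0096, 0.0015], [1.46, -0.34, 0], 255]
    - [[0, 0, 0], [0, 0, 0], 255]
    - [[0, 0, 0], [0, 0, 0], 255]

```text
time_s: 15.0
tcp_pos: [0.5071, -0.0419, 0.3777]
eef_rot: [-179.8, 0.2, -55.5]
contact_force: [-10.9, 11.5, 12.7]
gripper_width: 0.0515
```

```bash
python3 nx.py -1 9 .53,-.09; python3 -c "
from h import *
b=save('top','t6.png');a=save('side','s6.png')
cv2.imwrite('pics/c6.png',cv2.resize(np.hstack([a[100:300,150:400],b[100:300,170:350]]),None,fx=1.8,fy=1.8))"
```

```text
[ 0.5071 -0.0419  0.3777] [-179.77    0.18  -55.47] [-10.9  11.5  12.7] [ 4.31  4.65 -0.37] 0.05146735996020884
bottle by tool axis [ 0.5077 -0.0401]
from [ 0.5077 -0.0401] to [ 0.53 -0.09] L 0.0547
theta -63.5
tilt [[0.0036, 0.0092, -0.0012], [1.4, -0.54, -0.0]]
swivel [[-0.0004, 0.0002, -0.0], [0.16, 0.4, 2.61]]
down [[-0.0036, -0.0092, 0.0015], [-1.4, 0.54, -0.0]]
end [ 0.5278 -0.0904  0.3774] [-1.7968e+02  1.5000e-01 -1.1896e+02]
```

View pics/c6.png

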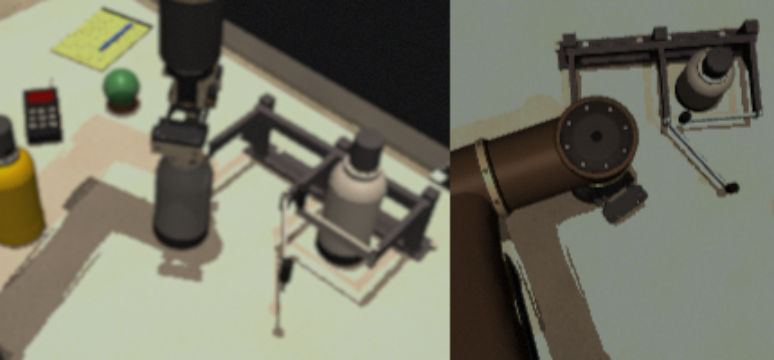

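Side crop: the bottle stands flat at (182,205) and the rack and gate are undisturbed. Step 4 follows.

carry_out:
  plan:
    - [[0.0036, 0.0092, -0.0012], [1.4, -0.54, 0], 255]
    - [[0.0036, 0.0092, -0.0012], [1.4, -0.54, 0], 255]
    - [[0.0036, 0.0092, -0.0012], [1.4, -0.54, 0], 255]
    - [[0.0036, 0.0092, -0.0012], [1.4, -0.54, 0], 255]
    - [[0.0036, 0.0092, -0.0012], [1.4, -0.54, 0], 255]
    - [[0.0036, 0.0092, -0.0012], [1.4, -0.54, 0], 255]
    - [[0, 0, 0], [0, 0, 0], 255]

```text
time_s: 15.68
tcp_pos: [0.4739, -0.0917, 0.3795]
eef_rot: [-171.3, 3.5, -55.2]
contact_force: [-0.3, 9.3, -1.0]
gripper_width: 0.0515
```

carry_out:
  plan:
    - [[-0.0004, 0.0002, 0], [0.16, 0.4, 2.61], 255]
    - [[-0.0004, 0.0002, 0], [0.16, 0.4, 2.61], 255]
    - [[-0.0004, 0.0002, 0], [0.16, 0.4, 2.61], 255]
    - [[-0.0004, 0.0002, 0], [0.16, 0.4, 2.61], 255]
    - [[-0.0004, 0.0002, 0], [0.16, 0.4, 2.61], 255]
    - [[-0.0004, 0.0002, 0], [0.16, 0.4, 2.61], 255]
    - [[-0.0004, 0.0002, 0], [0.16, 0.4, 2.61], 255]
    - [[-0.0004, 0.0002, 0], [0.16, 0.4, 2.61], 255]
    - [[-0.0004, 0.0002, 0], [0.16, 0.4, 2.61], 255]
    - [[-0.0004, 0.0002, 0], [0.16, 0.4, 2.61], 255]
    - [[-0.0004, 0.0002, 0], [0.16, 0.4, 2.61], 255]
    - [[-0.0004, 0.0002, 0], [0.16, 0.4, 2.61], 255]

```text
time_s: 16.68
tcp_pos: [0.4712, -0.0873, 0.3795]
eef_rot: [-171.4, 3.3, -87.0]
contact_force: [-0.8, 6.6, 1.1]
gripper_width: 0.0518
```

carry_out:
  plan:
    - [[-0.0004, 0.0002, 0], [0.16, 0.4, 2.61], 255]
    - [[-0.0004, 0.0002, 0], [0.16, 0.4, 2.61], 255]
    - [[-0.0004, 0.0002, 0], [0.16, 0.4, 2.61], 255]
    - [[-0.0004, 0.0002, 0], [0.16, 0.4, 2.61], 255]
    - [[-0.0004, 0.0002, 0], [0.16, 0.4, 2.61], 255]
    - [[-0.0004, 0.0002, 0], [0.16, 0.4, 2.61], 255]
    - [[-0.0004, 0.0002, 0], [0.16, 0.4, 2.61], 255]
    - [[-0.0004, 0.0002, 0], [0.16, 0.4, 2.61], 255]
    - [[-0.0004, 0.0002, 0], [0.16, 0.4, 2.61], 255]
    - [[-0.0004, 0.0002, 0], [0.16, 0.4, 2.61], 255]
    - [[-0.0004, 0.0002, 0], [0.16, 0.4, 2.61], 255]
    - [[-0.0004, 0.0002, 0], [0.16, 0.4, 2.61], 255]

```text
time_s: 17.68
tcp_pos: [0.4702, -0.082, 0.3795]
eef_rot: [-171.2, 3.4, -118.7]
contact_force: [0.6, 6.7, -0.9]
gripper_width: 0.052
```

carry_out:
  plan:
    - [[-0.0036, -0.0092, 0.0015], [-1.4, 0.54, 0], 255]
    - [[-0.0036, -0.0092, 0.0015], [-1.4, 0.54, 0], 255]
    - [[-0.0036, -0.0092, 0.0015], [-1.4, 0.54, 0], 255]
    - [[-0.0036, -0.0092, 0.0015], [-1.4, 0.54, 0], 255]
    - [[-0.0036, -0.0092, 0.0015], [-1.4, 0.54, 0], 255]
    - [[-0.0036, -0.0092, 0.0015], [-1.4, 0.54, 0], 255]
    - [[0, 0, 0], [0, 0, 0], 255]
    - [[0, 0, 0], [0, 0, 0], 255]

```text
time_s: 18.35
tcp_pos: [0.5307, -0.0887, 0.3779]
eef_rot: [-179.5, 0.3, -118.8]
contact_force: [-3.2, 16.6, 12.2]
gripper_width: 0.0518
```

```bash
python3 nx.py 1 7.5 .576,-.0905 .621,-.09 .665,-.089; python3 -c "
from h import *
p=onz('side',251.2,234.8,0);o,_=ray('side',251,235);d=(p-o)[:2];d/=np.hypot(*d);print('before step4 by camera',p[:2]+.052*d)
a=save('side','s7.png',(180,110,330,250),4)"
```

```text
[ 0.5307 -0.0887  0.3779] [-179.54    0.26 -118.84] [-3.2 16.6 12.2] [6.25 2.35 0.01] 0.05175207048134485
bottle by tool axis [ 0.5342 -0.0887]
from [ 0.5342 -0.0887] to [ 0.576  -0.0905] L 0.0419
theta 47.5
tilt [[-0.0083, 0.0004, -0.001], [0.06, 1.25, -0.01]]
swivel [[0.0001, -0.0001, 0.0], [0.25, -0.03, -1.96]]
down [[0.0082, -0.0004, 0.0012], [-0.06, -1.25, 0.01]]
end [ 0.5729 -0.0925  0.3781] [-179.51    0.29  -71.42]
from [ 0.576  -0.0905] to [ 0.621 -0.09 ] L 0.045
theta -51.3
tilt [[0.0082, -0.0011, -0.0011], [-0.17, -1.24, 0.01]]
swivel [[-0.0001, -0.0, 0.0], [0.29, -0.02, 2.12]]
down [[-0.0082, 0.0011, 0.0012], [0.17, 1.24, -0.01]]
end [ 0.6164 -0.0897  0.3789] [-179.47    0.32 -122.77]
from [ 0.621 -0.09 ] to [ 0.665 -0.089] L 0.044
theta 50.1
tilt [[-0.0082, 0.0013, -0.001], [0.2, 1.23, -0.01]]
swivel [[0.0001, -0.0002, 0.0], [0.26, -0.06, -2.07]]
down [[0.0082, -0.0013, 0.0012], [-0.2, -1.23, 0.01]]
end [ 0.6631 -0.0918  0.3793] [-179.42    0.22  -72.68]
before step4 by camera [ 0.52048139 -0.02939666]
```

View pics/s7.png

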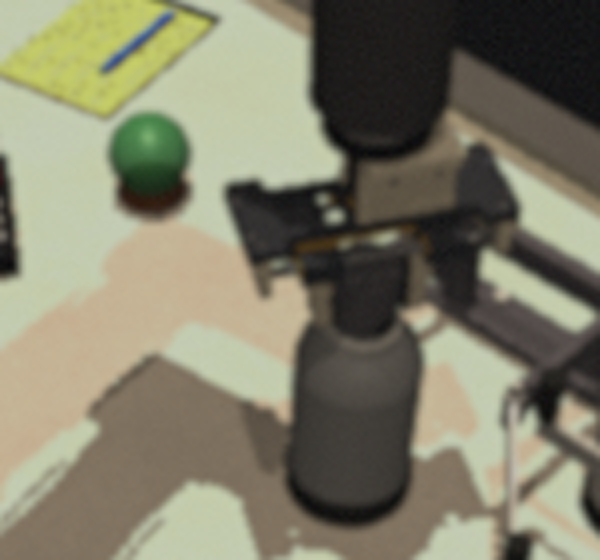

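```bash
python3 - <<'E'
from h import *
th=np.linspace(0,2*np.pi,200)
def chk(c,crop,s,tag):
    P=np.c_[c[0]+.052*np.cos(th),c[1]+.052*np.sin(th),0*th];q=(proj('side',P)-crop)*s
    print(tag,'boot z0: l',q[q[:,0].argmin()].round(),'r',q[q[:,0].argmax()].round(),'front',q[q[:,1].argmax()].round(), 'neck z.188',((proj('side',[c[0],c[1],.188])-crop)*s).round())
chk((.453,.1155),(150,90),4,'s2  (seen front ~ (235,518), l 175 r 293)')
chk((.4712,.0633),(150,90),4,'s4 (front (288,545), l 228 r 347)')
chk((.533,-.0887),(180,110),4,'s7 (front (350,523), l 287 r 412)')
E
```

```text
s2  (seen front ~ (235,518), l 175 r 293) boot z0: l [170. 481.] r [292. 477.] front [229. 523.] neck z.188 [[218. 311.]]
s4 (front (288,545), l 228 r 347) boot z0: l [226. 503.] r [349. 501.] front [287. 547.] neck z.188 [[280. 333.]]
s7 (front (350,523), l 287 r 412) boot z0: l [284. 482.] r [412. 486.] front [350. 533.] neck z.188 [[360. 317.]]
```

```bash
python3 - <<'E'
from h import *
x,R=pose();g=Ro.from_euler('xyz',[180,0,-119],degrees=True)
print(np.degrees((R.inv()*g).as_rotvec()).round(2), R.inv().apply(np.array([.5345,-.087,.3765])-x).round(4))
E
```

```text
[-0.48  0.27  0.16] [-0.0035 -0.0027  0.0015]
```

carry_out:
  plan:
    - [[0, 0, 0], [0, 0, 0], 180]
    - [[0, 0, 0], [0, 0, 0], 140]
    - [[0, 0, 0], [0, 0, 0], 90]
    - [[0, 0, 0], [0, 0, 0], 60]
    - [[0, 0, 0], [0, 0, 0], 60]

```text
time_s: 18.82
tcp_pos: [0.5298, -0.0906, 0.3769]
eef_rot: [-179.5, 0.0, -118.8]
contact_force: [0.4, -0.8, 0.2]
gripper_width: 0.0643
```

```bash
python3 - <<'E'
from h import *
x,R=pose();print(x,R.as_euler('xyz',degrees=True),r.get_state()['contact_force'],r.get_state()['gripper_width']);g=Ro.from_euler('xyz',[180,0,-119],degrees=True)
print(np.degrees((R.inv()*g).as_rotvec()).round(2), R.inv().apply(np.array([.5345,-.087,.3765])-x).round(4))
a=save('side','s8.png',(180,110,330,250),4)
E
```

```text
[ 0.52975015 -0.09062631  0.37687822] [-1.79513483e+02  1.15837059e-02 -1.18829072e+02] [ 0.3648808  -0.76495755  0.17250325] 0.06428385838813343
[-0.49  0.01  0.17] [-0.0055 -0.0024  0.0004]
```

carry_out:
  plan:
    - [[-0.005, -0.002, 0], [-0.49, 0, 0.17], 60]
    - [[0, 0, 0], [0, 0, 0], 120]
    - [[0, 0, 0], [0, 0, 0], 255]
    - [[0, 0, 0], [0, 0, 0], 255]
    - [[0, 0, 0], [0, 0, 0], 255]
    - [[0, 0, 0], [0, 0, 0], 255]
    - [[0, 0, 0], [0, 0, 0], 255]
  grip_force: 45

```text
time_s: 19.45
tcp_pos: [0.5329, -0.0867, 0.3764]
eef_rot: [179.8, -0.1, -119.0]
contact_force: [-7.0, 6.3, 5.4]
gripper_width: 0.0514
```

```bash
python3 nx.py 1 7.5 .578,-.0900 .622,-.09 .665,-.089
```

```text
[ 0.5329 -0.0867  0.3764] [ 1.7975e+02 -5.0000e-02 -1.1900e+02] [-7.   6.3  5.4] [ 2.23  2.4  -0.04] 0.051439892472072896
bottle by tool axis [ 0.5313 -0.0862]
from [ 0.5313 -0.0862] to [ 0.578 -0.09 ] L 0.0468
theta 53.5
tilt [[-0.0082, -0.0003, -0.001], [-0.05, 1.25, 0.01]]
swivel [[-0.0, -0.0001, -0.0], [0.29, 0.02, -2.21]]
down [[0.0082, 0.0003, 0.0012], [0.05, -1.25, -0.01]]
end [ 0.5797 -0.0903  0.3762] [179.7  -0.  -65.5]
from [ 0.578 -0.09 ] to [ 0.622 -0.09 ] L 0.044
theta -50.1
tilt [[0.0082, -0.0001, -0.001], [-0.01, -1.25, -0.01]]
swivel [[0.0001, -0.0001, -0.0], [0.27, -0.01, 2.07]]
down [[-0.0082, 0.0001, 0.0012], [0.01, 1.25, 0.01]]
end [ 0.6239 -0.0923  0.3757] [ 1.7968e+02 -9.0000e-02 -1.1560e+02]
from [ 0.622 -0.09 ] to [ 0.665 -0.089] L 0.043
theta 48.9
tilt [[-0.0082, 0.0004, -0.0011], [0.05, 1.25, 0.01]]
swivel [[-0.0001, -0.0001, -0.0], [0.27, 0.0, -2.02]]
down [[0.0082, -0.0004, 0.0013], [-0.05, -1.25, -0.01]]
end [ 0.6674 -0.0891  0.3752] [ 1.797e+02 -8.000e-02 -6.669e+01]
```

carry_out:
  plan:
    - [[-0.0082, -0.0003, -0.001], [-0.05, 1.25, 0], 255]
    - [[-0.0082, -0.0003, -0.001], [-0.05, 1.25, 0], 255]
    - [[-0.0082, -0.0003, -0.001], [-0.05, 1.25, 0], 255]
    - [[-0.0082, -0.0003, -0.001], [-0.05, 1.25, 0], 255]
    - [[-0.0082, -0.0003, -0.001], [-0.05, 1.25, 0], 255]
    - [[-0.0082, -0.0003, -0.001], [-0.05, 1.25, 0], 255]
    - [[0, 0, 0], [0, 0, 0], 255]

```text
time_s: 20.03
tcp_pos: [0.5591, -0.0446, 0.3798]
eef_rot: [179.5, -7.8, -118.9]
contact_force: [-7.5, -5.4, 8.1]
gripper_width: 0.0515
```

carry_out:
  plan:
    - [[0, -0.0001, 0], [0.29, 0.02, -2.21], 255]
    - [[0, -0.0001, 0], [0.29, 0.02, -2.21], 255]
    - [[0, -0.0001, 0], [0.29, 0.02, -2.21], 255]
    - [[0, -0.0001, 0], [0.29, 0.02, -2.21], 255]
    - [[0, -0.0001, 0], [0.29, 0.02, -2.21], 255]
    - [[0, -0.0001, 0], [0.29, 0.02, -2.21], 255]
    - [[0, -0.0001, 0], [0.29, 0.02, -2.21], 255]
    - [[0, -0.0001, 0], [0.29, 0.02, -2.21], 255]
    - [[0, -0.0001, 0], [0.29, 0.02, -2.21], 255]
    - [[0, -0.0001, 0], [0.29, 0.02, -2.21], 255]
    - [[0, -0.0001, 0], [0.29, 0.02, -2.21], 255]
    - [[0, -0.0001, 0], [0.29, 0.02, -2.21], 255]

```text
time_s: 21.03
tcp_pos: [0.5606, -0.0459, 0.3798]
eef_rot: [179.6, -7.6, -92.2]
contact_force: [-0.7, -5.0, -1.3]
gripper_width: 0.0515
```

carry_out:
  plan:
    - [[0, -0.0001, 0], [0.29, 0.02, -2.21], 255]
    - [[0, -0.0001, 0], [0.29, 0.02, -2.21], 255]
    - [[0, -0.0001, 0], [0.29, 0.02, -2.21], 255]
    - [[0, -0.0001, 0], [0.29, 0.02, -2.21], 255]
    - [[0, -0.0001, 0], [0.29, 0.02, -2.21], 255]
    - [[0, -0.0001, 0], [0.29, 0.02, -2.21], 255]
    - [[0, -0.0001, 0], [0.29, 0.02, -2.21], 255]
    - [[0, -0.0001, 0], [0.29, 0.02, -2.21], 255]
    - [[0, -0.0001, 0], [0.29, 0.02, -2.21], 255]
    - [[0, -0.0001, 0], [0.29, 0.02, -2.21], 255]
    - [[0, -0.0001, 0], [0.29, 0.02, -2.21], 255]
    - [[0, -0.0001, 0], [0.29, 0.02, -2.21], 255]

```text
time_s: 22.03
tcp_pos: [0.5626, -0.0451, 0.3797]
eef_rot: [179.7, -7.6, -65.4]
contact_force: [5.5, -3.8, -4.3]
gripper_width: 0.0513
```

carry_out:
  plan:
    - [[0.0082, 0.0003, 0.0012], [0.05, -1.25, 0], 255]
    - [[0.0082, 0.0003, 0.0012], [0.05, -1.25, 0], 255]
    - [[0.0082, 0.0003, 0.0012], [0.05, -1.25, 0], 255]
    - [[0.0082, 0.0003, 0.0012], [0.05, -1.25, 0], 255]
    - [[0.0082, 0.0003, 0.0012], [0.05, -1.25, 0], 255]
    - [[0.0082, 0.0003, 0.0012], [0.05, -1.25, 0], 255]
    - [[0, 0, 0], [0, 0, 0], 255]
    - [[0, 0, 0], [0, 0, 0], 255]

```text
time_s: 22.7
tcp_pos: [0.5811, -0.09, 0.3765]
eef_rot: [179.9, 0.0, -65.6]
contact_force: [-2.8, 10.4, 3.2]
gripper_width: 0.0515
```

```bash
python3 nx.py -1 7.5 .622,-.0905 .665,-.089
```

```text
[ 0.5811 -0.09    0.3765] [ 1.7994e+02  4.0000e-02 -6.5570e+01] [-2.8 10.4  3.2] [ 3.96  0.64 -0.21] 0.051479823006024675
bottle by tool axis [ 0.5806 -0.0899]
from [ 0.5806 -0.0899] to [ 0.622  -0.0905] L 0.0414
theta -46.9
tilt [[0.0082, 0.0003, -0.001], [0.04, -1.25, -0.0]]
swivel [[0.0, -0.0001, -0.0], [0.26, 0.01, 1.94]]
down [[-0.0082, -0.0002, 0.0012], [-0.04, 1.25, -0.0]]
end [ 0.6224 -0.0903  0.3763] [-1.7995e+02 -2.0000e-02 -1.1254e+02]
from [ 0.622  -0.0905] to [ 0.665 -0.089] L 0.043
theta 48.9
tilt [[-0.0082, 0.0, -0.001], [0.0, 1.25, -0.0]]
swivel [[-0.0, -0.0001, -0.0], [0.27, -0.0, -2.02]]
down [[0.0082, -0.0, 0.0012], [-0.0, -1.25, 0.0]]
end [ 0.6657 -0.089   0.3763] [-1.799e+02 -9.000e-02 -6.363e+01]
```

carry_out:
  plan:
    - [[0.0082, 0.0003, -0.001], [0.04, -1.25, 0], 255]
    - [[0.0082, 0.0003, -0.001], [0.04, -1.25, 0], 255]
    - [[0.0082, 0.0003, -0.001], [0.04, -1.25, 0], 255]
    - [[0.0082, 0.0003, -0.001], [0.04, -1.25, 0], 255]
    - [[0.0082, 0.0003, -0.001], [0.04, -1.25, 0], 255]
    - [[0.0082, 0.0003, -0.001], [0.04, -1.25, 0], 255]
    - [[0, 0, 0], [0, 0, 0], 255]

```text
time_s: 23.28
tcp_pos: [0.6004, -0.1362, 0.3786]
eef_rot: [-179.9, 7.6, -65.6]
contact_force: [-0.6, 9.4, -3.1]
gripper_width: 0.0514
```

carry_out:
  plan:
    - [[0, -0.0001, 0], [0.26, 0.01, 1.94], 255]
    - [[0, -0.0001, 0], [0.26, 0.01, 1.94], 255]
    - [[0, -0.0001, 0], [0.26, 0.01, 1.94], 255]
    - [[0, -0.0001, 0], [0.26, 0.01, 1.94], 255]
    - [[0, -0.0001, 0], [0.26, 0.01, 1.94], 255]
    - [[0, -0.0001, 0], [0.26, 0.01, 1.94], 255]
    - [[0, -0.0001, 0], [0.26, 0.01, 1.94], 255]
    - [[0, -0.0001, 0], [0.26, 0.01, 1.94], 255]
    - [[0, -0.0001, 0], [0.26, 0.01, 1.94], 255]
    - [[0, -0.0001, 0], [0.26, 0.01, 1.94], 255]
    - [[0, -0.0001, 0], [0.26, 0.01, 1.94], 255]
    - [[0, -0.0001, 0], [0.26, 0.01, 1.94], 255]

```text
time_s: 24.28
tcp_pos: [0.5995, -0.135, 0.3784]
eef_rot: [179.9, 7.4, -89.1]
contact_force: [-3.7, 7.5, -0.9]
gripper_width: 0.0517
```

carry_out:
  plan:
    - [[0, -0.0001, 0], [0.26, 0.01, 1.94], 255]
    - [[0, -0.0001, 0], [0.26, 0.01, 1.94], 255]
    - [[0, -0.0001, 0], [0.26, 0.01, 1.94], 255]
    - [[0, -0.0001, 0], [0.26, 0.01, 1.94], 255]
    - [[0, -0.0001, 0], [0.26, 0.01, 1.94], 255]
    - [[0, -0.0001, 0], [0.26, 0.01, 1.94], 255]
    - [[0, -0.0001, 0], [0.26, 0.01, 1.94], 255]
    - [[0, -0.0001, 0], [0.26, 0.01, 1.94], 255]
    - [[0, -0.0001, 0], [0.26, 0.01, 1.94], 255]
    - [[0, -0.0001, 0], [0.26, 0.01, 1.94], 255]
    - [[0, -0.0001, 0], [0.26, 0.01, 1.94], 255]
    - [[0, -0.0001, 0], [0.26, 0.01, 1.94], 255]

```text
time_s: 25.28
tcp_pos: [0.5997, -0.1346, 0.3784]
eef_rot: [179.8, 7.3, -112.5]
contact_force: [-7.2, 10.4, 5.6]
gripper_width: 0.0513
```

carry_out:
  plan:
    - [[-0.0082, -0.0002, 0.0012], [-0.04, 1.25, 0], 255]
    - [[-0.0082, -0.0002, 0.0012], [-0.04, 1.25, 0], 255]
    - [[-0.0082, -0.0002, 0.0012], [-0.04, 1.25, 0], 255]
    - [[-0.0082, -0.0002, 0.0012], [-0.04, 1.25, 0], 255]
    - [[-0.0082, -0.0002, 0.0012], [-0.04, 1.25, 0], 255]
    - [[-0.0082, -0.0002, 0.0012], [-0.04, 1.25, 0], 255]
    - [[0, 0, 0], [0, 0, 0], 255]
    - [[0, 0, 0], [0, 0, 0], 255]

```text
time_s: 25.95
tcp_pos: [0.6192, -0.0897, 0.3766]
eef_rot: [179.7, -0.4, -112.4]
contact_force: [-16.6, 8.3, 15.0]
gripper_width: 0.0514
```

```bash
python3 nx.py 1 7.5 .665,-.089; python3 -c "
from h import *
a=save('side','s9.png',(220,110,400,250),4)"
```

```text
[ 0.6192 -0.0897  0.3766] [ 179.65   -0.39 -112.36] [-16.6   8.3  15. ] [3.69 6.86 0.3 ] 0.05135155698325999
bottle by tool axis [ 0.6161 -0.0913]
from [ 0.6161 -0.0913] to [ 0.665 -0.089] L 0.049
theta 56.2
tilt [[-0.0082, -0.0004, -0.001], [-0.07, 1.25, 0.01]]
swivel [[-0.0001, 0.0, -0.0], [0.32, 0.03, -2.32]]
down [[0.0082, 0.0004, 0.0012], [0.07, -1.25, -0.01]]
end [ 0.6656 -0.0852  0.3761] [179.63  -0.35 -56.15]
```

View pics/s9.png

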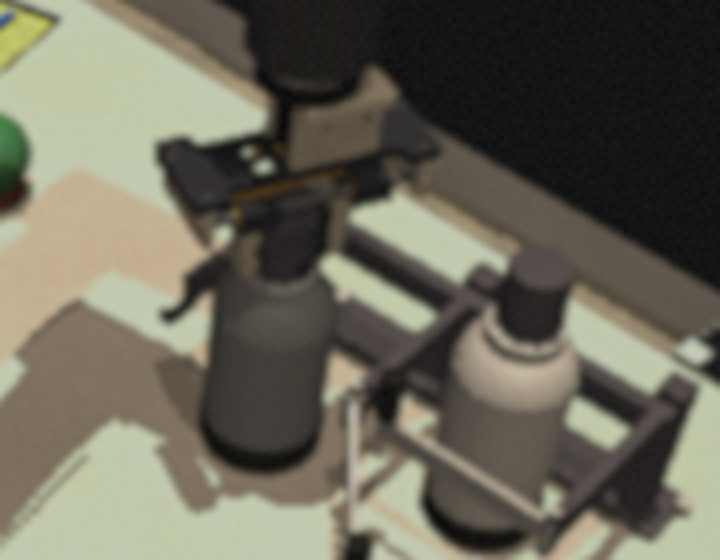

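The bottle is at the bay mouth, flat, with its boot front at crop (262,470). Hinge and gate are undisturbed.

```bash
python3 - <<'E'
from h import *
th=np.linspace(0,2*np.pi,200)
for c in((.618,-.09),(.623,-.085),(.613,-.09)):
    P=np.c_[c[0]+.052*np.cos(th),c[1]+.052*np.sin(th),0*th];q=(proj('side',P)-(220,110))*4
    print(c,q[q[:,0].argmin()].round(),q[q[:,0].argmax()].round(),q[q[:,1].argmax()].round())
x,R=pose()
step(x,R,(.618,-.089),(.664,-.089),1,7.5)
E
```

```text
(0.618, -0.09) [198. 428.] [322. 436.] [264. 478.]
(0.623, -0.085) [198. 422.] [322. 430.] [265. 472.]
(0.613, -0.09) [194. 432.] [318. 439.] [260. 482.]
theta 52.5
tilt [[-0.0082, -0.0005, -0.0011], [-0.08, 1.25, 0.01]]
swivel [[-0.0, -0.0001, -0.0], [0.3, 0.03, -2.17]]
down [[0.0082, 0.0006, 0.0013], [0.09, -1.25, -0.01]]
end [ 0.6649 -0.09    0.3764] [179.73  -0.34 -59.8 ]
```

carry_out:
  plan:
    - [[-0.0082, -0.0005, -0.0011], [-0.08, 1.25, 0], 255]
    - [[-0.0082, -0.0005, -0.0011], [-0.08, 1.25, 0], 255]
    - [[-0.0082, -0.0005, -0.0011], [-0.08, 1.25, 0], 255]
    - [[-0.0082, -0.0005, -0.0011], [-0.08, 1.25, 0], 255]
    - [[-0.0082, -0.0005, -0.0011], [-0.08, 1.25, 0], 255]
    - [[-0.0082, -0.0005, -0.0011], [-0.08, 1.25, 0], 255]
    - [[0, 0, 0], [0, 0, 0], 255]
    - [[0, 0, 0], [0, 0, 0], 255]

```text
time_s: 26.67
tcp_pos: [0.6412, -0.0471, 0.3795]
eef_rot: [179.2, -8.1, -112.4]
contact_force: [-12.3, -4.1, 7.9]
gripper_width: 0.0516
```

carry_out:
  plan:
    - [[0, -0.0001, 0], [0.3, 0.03, -2.17], 255]
    - [[0, -0.0001, 0], [0.3, 0.03, -2.17], 255]
    - [[0, -0.0001, 0], [0.3, 0.03, -2.17], 255]
    - [[0, -0.0001, 0], [0.3, 0.03, -2.17], 255]
    - [[0, -0.0001, 0], [0.3, 0.03, -2.17], 255]
    - [[0, -0.0001, 0], [0.3, 0.03, -2.17], 255]
    - [[0, -0.0001, 0], [0.3, 0.03, -2.17], 255]
    - [[0, -0.0001, 0], [0.3, 0.03, -2.17], 255]
    - [[0, -0.0001, 0], [0.3, 0.03, -2.17], 255]
    - [[0, -0.0001, 0], [0.3, 0.03, -2.17], 255]
    - [[0, -0.0001, 0], [0.3, 0.03, -2.17], 255]
    - [[0, -0.0001, 0], [0.3, 0.03, -2.17], 255]

```text
time_s: 27.67
tcp_pos: [0.6434, -0.0481, 0.3795]
eef_rot: [179.3, -8.0, -86.1]
contact_force: [-3.6, -6.5, 2.6]
gripper_width: 0.0515
```

carry_out:
  plan:
    - [[0, -0.0001, 0], [0.3, 0.03, -2.17], 255]
    - [[0, -0.0001, 0], [0.3, 0.03, -2.17], 255]
    - [[0, -0.0001, 0], [0.3, 0.03, -2.17], 255]
    - [[0, -0.0001, 0], [0.3, 0.03, -2.17], 255]
    - [[0, -0.0001, 0], [0.3, 0.03, -2.17], 255]
    - [[0, -0.0001, 0], [0.3, 0.03, -2.17], 255]
    - [[0, -0.0001, 0], [0.3, 0.03, -2.17], 255]
    - [[0, -0.0001, 0], [0.3, 0.03, -2.17], 255]
    - [[0, -0.0001, 0], [0.3, 0.03, -2.17], 255]
    - [[0, -0.0001, 0], [0.3, 0.03, -2.17], 255]
    - [[0, -0.0001, 0], [0.3, 0.03, -2.17], 255]
    - [[0, -0.0001, 0], [0.3, 0.03, -2.17], 255]

```text
time_s: 28.67
tcp_pos: [0.6457, -0.0473, 0.3794]
eef_rot: [179.5, -8.1, -59.8]
contact_force: [1.6, -5.2, -1.5]
gripper_width: 0.0516
```

carry_out:
  plan:
    - [[0.0082, 0.0006, 0.0013], [0.09, -1.25, 0], 255]
    - [[0.0082, 0.0006, 0.0013], [0.09, -1.25, 0], 255]
    - [[0.0082, 0.0006, 0.0013], [0.09, -1.25, 0], 255]
    - [[0.0082, 0.0006, 0.0013], [0.09, -1.25, 0], 255]
    - [[0.0082, 0.0006, 0.0013], [0.09, -1.25, 0], 255]
    - [[0.0082, 0.0006, 0.0013], [0.09, -1.25, 0], 255]
    - [[0, 0, 0], [0, 0, 0], 255]
    - [[0, 0, 0], [0, 0, 0], 255]

```text
time_s: 29.33
tcp_pos: [0.6667, -0.091, 0.3765]
eef_rot: [180.0, -0.4, -60.0]
contact_force: [-8.4, 7.4, 6.6]
gripper_width: 0.0515
```

```bash
python3 - <<'E'
from h import *
x,R=pose();s=r.get_state();print(x,s['eef_rot'],s['contact_force'],s['moment'],(x+R.apply([0,0,.376])))
# colour scan of boot (dark) along bottom: save raw only
a=save('side','s10.png')
E
```

```text
[ 0.66667541 -0.09099193  0.37650902] [179.98123962  -0.42321179 -59.95574256] [-8.41218412  7.38680099  6.59702167] [ 2.47179697  3.15645908 -0.20424876] [ 6.67959336e-01 -9.34576883e-02  5.19298839e-04]
```

carry_out:
  plan:
    - [[0, 0, 0], [0, 0, 0], 180]
    - [[0, 0, 0], [0, 0, 0], 140]
    - [[0, 0, 0], [0, 0, 0], 90]
    - [[0, 0, 0], [0, 0, 0], 40]
    - [[0, 0, 0], [0, 0, 0], 0]
    - [[0, 0, 0], [0, 0, 0], 0]
    - [[0, 0, 0], [0, 0, 0], 0]
    - [[0, 0, 0], [0, 0, 0], 0]

```text
time_s: 30.05
tcp_pos: [0.668, -0.0912, 0.3765]
eef_rot: [-179.9, -0.6, -59.9]
contact_force: [-0.3, -0.4, -0.5]
gripper_width: 0.0839
```

carry_out:
  plan:
    - [[0, 0, -0.006], [0, 0, 0], 0]
    - [[0, 0, -0.008], [0, 0, 0], 0]
    - [[0, 0, -0.01], [0, 0, 0], 0]
    - [[0, 0, -0.01], [0, 0, 0], 0]
    - [[0, 0, -0.01], [0, 0, 0], 0]
    - [[0, 0, -0.01], [0, 0, 0], 0]
    - [[0, 0, -0.01], [0, 0, 0], 0]
    - [[0, 0, -0.01], [0, 0, 0], 0]
    - [[0, 0, -0.01], [0, 0, 0], 0]
    - [[0, 0, -0.01], [0, 0, 0], 0]
    - [[0, 0, 0], [0, 0, 0], 0]

```text
time_s: 30.97
tcp_pos: [0.6675, -0.0905, 0.4735]
eef_rot: [-179.7, -0.7, -59.9]
contact_force: [-0.2, 0.8, 0.9]
gripper_width: 0.0879
```

```bash
python3 - <<'E'
from h import *
x,R=pose();s=r.get_state();print(x,s['eef_rot'],s['contact_force'],s['joints'].round(1))
g=Ro.from_euler('xyz',[180,0,-48],degrees=True)
print(np.degrees((R.inv()*g).as_rotvec()).round(2)); print('in g axes to above knob',g.inv().apply(np.array([.468,-.292,.45])-x).round(4))
b=save('top','t11.png')
gr=cv2.cvtColor(b,cv2.COLOR_BGR2GRAY)
# knob blob near first place: brightness-normalised dark blob
px=proj('top',[.468,-.292,.176])[0];print('expect',px)
u,v=px.round().astype(int);w=gr[v-12:v+13,u-12:u+13];m=(w<0.5*np.median(w)).astype(np.uint8)
n,l,st,ce=cv2.connectedComponentsWithStats(m);print(np.median(w),st[1:,4],(ce[1:]+[u-12,v-12]).round(1))
E
```

```text
[ 0.66750535 -0.09046888  0.47346494] [-179.70946701   -0.69873054  -59.86305166] [-0.24298128  0.83582654  0.93351282] [  9.   18.4   6.2   0.6 -77.3  21. ]
[ -0.22  -0.73 -11.86]
in g axes to above knob [0.0163 0.2831 0.0235]
expect [326.53040076 203.87396292]
148.0 [50] [[324.7 203.5]]
```

carry_out:
  plan:
    - [[0, 0, 0], [-0.11, -0.36, -4], 0]
    - [[0, 0, 0], [-0.11, -0.37, -7], 0]
    - [[0, 0, 0], [0, 0, -0.9], 0]
    - [[0.001, 0.0161, 0.0013], [0, 0, 0], 0]
    - [[0.0019, 0.0334, 0.0028], [0, 0, 0], 0]
    - [[0.0019, 0.0334, 0.0028], [0, 0, 0], 0]
    - [[0.0019, 0.0334, 0.0028], [0, 0, 0], 0]
    - [[0.0019, 0.0334, 0.0028], [0, 0, 0], 0]
    - [[0.0019, 0.0334, 0.0028], [0, 0, 0], 0]
    - [[0.0019, 0.0334, 0.0028], [0, 0, 0], 0]
    - [[0.0019, 0.0334, 0.0028], [0, 0, 0], 0]
    - [[0.0019, 0.0334, 0.0028], [0, 0, 0], 0]

```text
time_s: 32.02
tcp_pos: [0.4661, -0.2929, 0.447]
eef_rot: [179.9, 0.2, -48.1]
contact_force: [0.5, -0.5, -0.4]
gripper_width: 0.0877
```

```bash
python3 - <<'E'
from h import *
x,R=pose();s=r.get_state();print(x,s['eef_rot'],s['contact_force'],s['joints'].round(1))
print(R.inv().apply(np.array([.468,-.292,.321])-x).round(4))
b=save('top','t12.png');a=save('side','s12.png')
A=cv2.resize(a[110:250,220:400],None,fx=2.2,fy=2.2,interpolation=cv2.INTER_CUBIC);B=cv2.resize(b[100:240,220:400],None,fx=2.2,fy=2.2,interpolation=cv2.INTER_CUBIC)
cv2.imwrite('pics/c12.png',cv2.convertScaleAbs(np.hstack([A,B]),alpha=1.3,beta=15))
th=np.linspace(0,2*np.pi,200)
for n,o in(('side',(220,110)),('top',(220,100))):
  for c in((.667,-.091),(.665,-.089)):
    P=np.c_[c[0]+.052*np.cos(th),c[1]+.052*np.sin(th),0*th];q=(proj(n,P)-o)*2.2
    print(n,c,'boot',q.min(0).round(),q.max(0).round(),'captop',((proj(n,[*c,.245])-o)*2.2).round())
E
```

```text
[ 0.46609563 -0.29286555  0.44701248] [ 1.79858628e+02  1.64099876e-01 -4.81483098e+01] [ 0.45610614 -0.48424533 -0.39322669] [-11.7   7.4 -11.3   0.  -71.5  53.6]
[ 0.001  -0.0023  0.126 ]
side (0.667, -0.091) boot [131. 198.] [199. 247.] captop [[182.  99.]]
side (0.665, -0.089) boot [130. 198.] [197. 247.] captop [[180.  99.]]
top (0.667, -0.091) boot [63. 93.] [123. 152.] captop [[98. 91.]]
top (0.665, -0.089) boot [62. 94.] [122. 153.] captop [[97. 92.]]
```

View pics/c12.png

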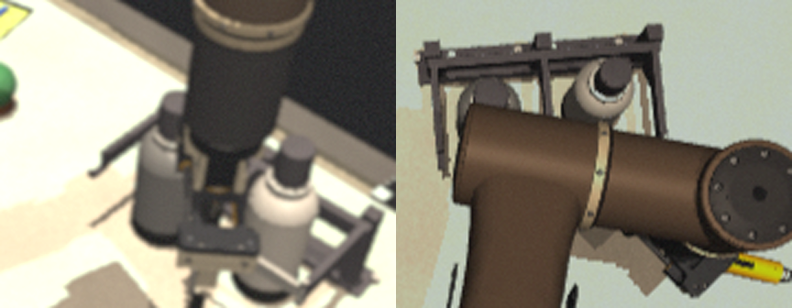

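The bottle's boot edge at (131,246) and cap top at (177,98) in the side crop match a stand at (0.666, -0.090), which is the bay's middle. The rack is undisturbed. Now I lower onto the knob and grip it lightly.

carry_out:
  plan:
    - [[0.001, -0.0023, 0.006], [0, 0, 0], 0]
    - [[0, 0, 0.012], [0, 0, 0], 0]
    - [[0, 0, 0.012], [0, 0, 0], 0]
    - [[0, 0, 0.012], [0, 0, 0], 0]
    - [[0, 0, 0.012], [0, 0, 0], 0]
    - [[0, 0, 0.012], [0, 0, 0], 0]
    - [[0, 0, 0.012], [0, 0, 0], 0]
    - [[0, 0, 0.012], [0, 0, 0], 0]
    - [[0, 0, 0.012], [0, 0, 0], 0]
    - [[0, 0, 0.012], [0, 0, 0], 0]
    - [[0, 0, 0.012], [0, 0, 0], 0]
    - [[0, 0, 0], [0, 0, 0], 0]

```text
time_s: 33.12
tcp_pos: [0.4695, -0.29, 0.3183]
eef_rot: [179.8, 0.4, -48.0]
contact_force: [-0.3, 0.0, -1.2]
gripper_width: 0.0878
```

carry_out:
  plan:
    - [[0, 0, 0], [0, 0, 0], 80]
    - [[0, 0, 0], [0, 0, 0], 140]
    - [[0, 0, 0], [0, 0, 0], 255]
    - [[0, 0, 0], [0, 0, 0], 255]
    - [[0, 0, 0], [0, 0, 0], 255]
    - [[0, 0, 0], [0, 0, 0], 255]
    - [[0, 0, 0], [0, 0, 0], 255]
    - [[0, 0, 0], [0, 0, 0], 255]
    - [[0, 0, 0], [0, 0, 0], 255]
    - [[0, 0, 0], [0, 0, 0], 255]
  grip_force: 8

```text
time_s: 33.95
tcp_pos: [0.4695, -0.2912, 0.3215]
eef_rot: [179.9, 0.2, -48.0]
contact_force: [-0.1, 0.4, 0.1]
gripper_width: 0.0265
```

```bash
cat > arc.py <<'E'
from h import *
x,R=pose();s=r.get_state();print(x,s['eef_rot'].round(1),s['contact_force'].round(1),s['gripper_width'])
H=np.array([.600,-.180]);yaw=np.radians(3.5);v=x[:2]-H;print('radius',np.hypot(*v))
phi=np.arctan2(v[1],v[0]);phi1=np.radians(93.5)   # shut direction: rack +y
a=(phi-phi1)%(2*np.pi);print('gate a',a)
n=int(np.ceil(a*.175/.016));print('rows',n)
p=x[:2].copy()
for k in range(1,n+1):
    f=phi1+a*(1-k/n);q=H+.175*np.array([np.cos(f),np.sin(f)])
    d=R.inv().apply(np.r_[q-p,0]).round(4);p=p+R.apply(d)[:2];print(k,d[:2].tolist(),q.round(3))
E
python3 arc.py
```

```text
[ 0.46946927 -0.29124393  0.32149414] [179.9   0.2 -48. ] [-0.1  0.4  0.1] 0.02647219106272259
radius 0.17150359660190795
gate a 2.2155047656597784
rows 25
1 [-0.0156, 0.0024] [ 0.457 -0.281]
2 [-0.0153, -0.0025] [ 0.449 -0.268]
3 [-0.015, -0.0038] [ 0.442 -0.255]
4 [-0.0146, -0.0052] [ 0.436 -0.24 ]
5 [-0.0141, -0.0064] [ 0.431 -0.225]
6 [-0.0135, -0.0076] [ 0.428 -0.21 ]
7 [-0.0128, -0.0088] [ 0.426 -0.195]
8 [-0.0119, -0.0099] [ 0.425 -0.179]
9 [-0.011, -0.0109] [ 0.426 -0.164]
10 [-0.01, -0.0119] [ 0.428 -0.149]
11 [-0.009, -0.0126] [ 0.431 -0.133]
12 [-0.0077, -0.0135] [ 0.436 -0.119]
13 [-0.0065, -0.014] [ 0.442 -0.104]
14 [-0.0053, -0.0146] [ 0.449 -0.091]
15 [-0.004, -0.015] [ 0.458 -0.078]
16 [-0.0026, -0.0153] [ 0.468 -0.066]
17 [-0.0012, -0.0154] [ 0.478 -0.054]
18 [0.0001, -0.0155] [ 0.49  -0.044]
19 [0.0015, -0.0155] [ 0.502 -0.035]
20 [0.0028, -0.0152] [ 0.515 -0.027]
21 [0.0042, -0.0149] [ 0.529 -0.02 ]
22 [0.0055, -0.0145] [ 0.544 -0.014]
23 [0.0068, -0.014] [ 0.559 -0.01 ]
24 [0.0079, -0.0133] [ 0.574 -0.007]
25 [0.0091, -0.0125] [ 0.589 -0.005]
```

carry_out:
  plan:
    - [[0, 0, 0], [0, 0, 0], 255]
    - [[0, 0, 0], [0, 0, 0], 255]
    - [[0, 0, 0], [0, 0, 0], 255]
    - [[0, 0, 0], [0, 0, 0], 255]
  grip_force: 8

```text
time_s: 34.28
tcp_pos: [0.4673, -0.2923, 0.3213]
eef_rot: [179.6, 0.3, -48.0]
contact_force: [-9.4, -8.2, 4.6]
gripper_width: 0.0198
```

```bash
python3 arc.py | head -3; python3 -c "
from h import *
save('side','s13.png')"
```

```text
[ 0.4673294  -0.29230352  0.32134826] [179.6   0.3 -48. ] [-9.4 -8.2  4.6] 0.019829141436803418
radius 0.17382050598456375
gate a 2.2121589880212005
```

The knob is held: width 19.8 mm and radius 174 mm, which fits. Now the arc.

carry_out:
  plan:
    - [[-0.0156, 0.0024, 0], [0, 0, 0], 255]
    - [[-0.0153, -0.0025, 0], [0, 0, 0], 255]
    - [[-0.015, -0.0038, 0], [0, 0, 0], 255]
    - [[-0.0146, -0.0052, 0], [0, 0, 0], 255]
    - [[-0.0141, -0.0064, 0], [0, 0, 0], 255]
    - [[-0.0135, -0.0076, 0], [0, 0, 0], 255]
    - [[-0.0128, -0.0088, 0], [0, 0, 0], 255]
    - [[-0.0119, -0.0099, 0], [0, 0, 0], 255]
    - [[0, 0, 0], [0, 0, 0], 255]

```text
time_s: 35.08
tcp_pos: [0.4229, -0.1781, 0.3213]
eef_rot: [179.7, 0.3, -48.0]
contact_force: [-8.8, -0.2, 4.8]
gripper_width: 0.0196
```

```bash
python3 arc.py
```

```text
[ 0.42287707 -0.17811907  0.32130177] [179.7   0.3 -48. ] [-8.8 -0.2  4.8] 0.019640666679897733
radius 0.17713291593592206
gate a 1.499090830810047
rows 17
1 [-0.0094, -0.0125] [ 0.426 -0.163]
2 [-0.0099, -0.0119] [ 0.428 -0.147]
3 [-0.0088, -0.0126] [ 0.432 -0.132]
4 [-0.0076, -0.0134] [ 0.436 -0.118]
5 [-0.0065, -0.0141] [ 0.443 -0.104]
6 [-0.0051, -0.0145] [ 0.45 -0.09]
7 [-0.0039, -0.0149] [ 0.458 -0.077]
8 [-0.0025, -0.0153] [ 0.468 -0.065]
9 [-0.0012, -0.0153] [ 0.479 -0.054]
10 [0.0002, -0.0155] [ 0.49  -0.044]
11 [0.0015, -0.0153] [ 0.503 -0.035]
12 [0.0029, -0.0152] [ 0.516 -0.027]
13 [0.0042, -0.0148] [ 0.53 -0.02]
14 [0.0055, -0.0144] [ 0.544 -0.014]
15 [0.0067, -0.0139] [ 0.559 -0.01 ]
16 [0.0079, -0.0132] [ 0.574 -0.007]
17 [0.0091, -0.0125] [ 0.589 -0.005]
```

carry_out:
  plan:
    - [[-0.011, -0.0109, 0], [0, 0, 0], 255]
    - [[-0.01, -0.0119, 0], [0, 0, 0], 255]
    - [[-0.009, -0.0126, 0], [0, 0, 0], 255]
    - [[-0.0077, -0.0135, 0], [0, 0, 0], 255]
    - [[-0.0065, -0.014, 0], [0, 0, 0], 255]
    - [[-0.0053, -0.0146, 0], [0, 0, 0], 255]
    - [[-0.004, -0.015, 0], [0, 0, 0], 255]
    - [[-0.0026, -0.0153, 0], [0, 0, 0], 255]
    - [[-0.0012, -0.0154, 0], [0, 0, 0], 255]
    - [[0, 0, 0], [0, 0, 0], 255]

```text
time_s: 35.92
tcp_pos: [0.4796, -0.0524, 0.321]
eef_rot: [179.9, 0.2, -47.9]
contact_force: [-4.6, 5.4, 0.5]
gripper_width: 0.0201
```

```bash
python3 arc.py
```

```text
[ 0.47963475 -0.05240648  0.3210074 ] [179.9   0.2 -47.9] [-4.6  5.4  0.5] 0.020069447518618343
radius 0.17540781164339314
gate a 0.695168771274109
rows 8
1 [0.0007, -0.0152] [ 0.491 -0.043]
2 [0.0017, -0.0151] [ 0.504 -0.034]
3 [0.0029, -0.0149] [ 0.517 -0.026]
4 [0.0043, -0.0146] [ 0.53  -0.019]
5 [0.0054, -0.0142] [ 0.545 -0.014]
6 [0.0067, -0.0137] [ 0.559 -0.01 ]
7 [0.0079, -0.013] [ 0.574 -0.007]
8 [0.0089, -0.0123] [ 0.589 -0.005]
```

carry_out:
  plan:
    - [[0.0002, -0.0153, 0], [0, 0, 0], 255]
    - [[0.0015, -0.0153, 0], [0, 0, 0], 255]
    - [[0.0028, -0.0152, 0], [0, 0, 0], 255]
    - [[0.0042, -0.0149, 0], [0, 0, 0], 255]
    - [[0.0055, -0.0145, 0], [0, 0, 0], 255]
    - [[0.0068, -0.014, 0], [0, 0, 0], 255]
    - [[0.0079, -0.0133, 0], [0, 0, 0], 255]
    - [[0.0091, -0.0125, 0], [0, 0, 0], 255]
    - [[0.0025, -0.003, 0], [0, 0, 0], 255]
    - [[0, 0, 0], [0, 0, 0], 255]

```text
time_s: 36.75
tcp_pos: [0.5933, -0.0059, 0.3204]
eef_rot: [179.6, 0.2, -48.0]
contact_force: [-6.4, -4.0, 0.9]
gripper_width: 0.02
```

```bash
python3 arc.py|head -3; python3 -c "
from h import *
save('side','s14.png')"
```

```text
[ 0.59331813 -0.00591213  0.32040758] [179.6   0.2 -48. ] [-6.4 -4.   0.9] 0.019956669097443137
radius 0.17421605527242937
gate a 6.260462112996253
```

carry_out:
  plan:
    - [[0.0027, -0.003, 0], [0, 0, 0], 255]
    - [[0.0013, -0.0015, 0], [0, 0, 0], 255]
    - [[0, 0, 0], [0, 0, 0], 255]

```text
time_s: 37.05
tcp_pos: [0.5964, -0.0066, 0.3196]
eef_rot: [179.3, 0.4, -48.0]
contact_force: [-17.8, -4.5, 6.8]
gripper_width: 0.0216
```

carry_out:
  plan:
    - [[0, 0, 0], [0, 0, 0], 200]
    - [[0, 0, 0], [0, 0, 0], 150]
    - [[0, 0, 0], [0, 0, 0], 120]
    - [[0, 0, 0], [0, 0, 0], 120]
    - [[0, 0, 0], [0, 0, 0], 120]
    - [[0, 0, 0], [0, 0, 0], 120]

```text
time_s: 37.55
tcp_pos: [0.5999, -0.0051, 0.3215]
eef_rot: [180.0, 0.1, -48.0]
contact_force: [-0.4, -0.7, 0.5]
gripper_width: 0.0446
```

carry_out:
  plan:
    - [[0, 0, -0.006], [0, 0, 0], 120]
    - [[0, 0, -0.012], [0, 0, 0], 120]
    - [[0, 0, -0.014], [0, 0, 0], 120]
    - [[0, 0, -0.014], [0, 0, 0], 120]
    - [[0, 0, -0.014], [0, 0, 0], 120]
    - [[0, 0, -0.014], [0, 0, 0], 120]
    - [[0, 0, -0.014], [0, 0, 0], 120]
    - [[0, 0, -0.014], [0, 0, 0], 120]
    - [[0, 0, -0.014], [0, 0, 0], 120]
    - [[0, 0, -0.014], [0, 0, 0], 120]
    - [[0, 0, -0.014], [0, 0, 0], 120]
    - [[0, 0, 0], [0, 0, 0], 120]

```text
time_s: 38.55
tcp_pos: [0.6001, -0.0055, 0.4691]
eef_rot: [-179.9, -0.0, -47.9]
contact_force: [-0.1, -0.2, 1.5]
gripper_width: 0.0464
```

carry_out:
  plan:
    - [[-0.01, 0.012, 0], [0, 0, 0], 120]
    - [[-0.015, 0.018, 0], [0, 0, 0], 120]
    - [[-0.015, 0.018, 0], [0, 0, 0], 120]
    - [[-0.015, 0.018, 0], [0, 0, 0], 120]
    - [[-0.015, 0.018, 0], [0, 0, 0], 120]
    - [[-0.015, 0.018, 0], [0, 0, 0], 120]
    - [[0, 0, 0], [0, 0, 0], 120]
    - [[0, 0, 0], [0, 0, 0], 120]

```text
time_s: 39.22
tcp_pos: [0.4659, -0.0107, 0.4665]
eef_rot: [180.0, 0.1, -47.9]
contact_force: [0.1, -0.1, 0.6]
gripper_width: 0.0466
```

```bash
python3 - <<'E'
from h import *
s=r.get_state();print(s['tcp_pos'],s['contact_force'])
a=save('side','s15.png');b=save('top','t15.png')
k=np.array([.665,-.089,0])+Ro.from_euler('z',3.5,degrees=True).apply([-.07,.0875,.154])
gr=cv2.cvtColor(a,cv2.COLOR_BGR2GRAY)
for n in('side','top'):print(n,'knob expect',proj(n,k).round(1),'cap',proj(n,[.666,-.09,.245]).round(1))
A=cv2.resize(a[110:250,220:400],None,fx=4,fy=4,interpolation=cv2.INTER_CUBIC);cv2.imwrite('pics/c15.png',A)
# numeric: dark blobs near expected knob
for n,im in(('side',a),('top',b)):
    g=cv2.cvtColor(im,cv2.COLOR_BGR2GRAY);u,v=proj(n,k)[0].round().astype(int);w=g[v-14:v+15,u-14:u+15]
    c,l,st,ce=cv2.connectedComponentsWithStats((w<45).astype(np.uint8));print(n,st[1:,4],(ce[1:]+[u-14,v-14]).round(1).tolist())
E
```

```text
[ 0.46593923 -0.01074859  0.46654073] [ 0.06001387 -0.12400962  0.63309446]
side knob expect [[263.2 175.1]] cap [[302.3 154.8]]
top knob expect [[239.1 170.5]] cap [[264.3 141.6]]
side [59] [[268.1, 177.2]]
top [ 48  14   1   1   5 394   1   1   5   1] [[250.6, 161.0], [240.1, 164.9], [227.0, 167.0], [229.0, 167.0], [234.0, 166.0], [237.5, 177.0], [244.0, 168.0], [248.0, 170.0], [250.8, 171.8], [253.0, 184.0]]
```

```bash
python3 - <<'E'
from h import *
a=cv2.imread('pics/raw_s15.png');print('side blob->z.154',onz('side',268.1,177.2,.154).round(4))
print('proj of knob at tcp', proj('side',[.594,-.006,.154]).round(1), proj('side',[.600,-.006,.154]).round(1))
g=cv2.cvtColor(a,cv2.COLOR_BGR2GRAY);print(g[166:190,252:284])
# bias check: open knob in first picture
a0=cv2.cvtColor(cv2.imread('pics/raw_s0.png'),cv2.COLOR_BGR2GRAY);u,v=proj('side',[.468,-.2925,.154])[0].round().astype(int)
w=a0[v-12:v+13,u-12:u+13];c,l,st,ce=cv2.connectedComponentsWithStats((w<45).astype(np.uint8));print('open knob expect',u,v,st[1:,4],(ce[1:]+[u-12,v-12]).round(1).tolist())
E
```

```text
side blob->z.154 [ 0.5942 -0.0232  0.154 ]
proj of knob at tcp [[264.2 174.5]] [[265.5 173.7]]
[[196 194 194 195 195 195 196 196 196 195 196 195 195 195 196 195 194 195
  195 194 194 195 195 195 195 195 196 192 186 172 150 121]
 [195 195 195 195 196 196 195 196 196 195 195 194 194 191 193 193 194 194
  195 195 195 194 196 195 197 196 191 180 160 136 113  93]
 [195 195 195 195 195 196 196 195 195 195 193 185 175 171 173 178 188 194
  196 194 195 194 196 195 193 191 179 156 124 100  86  74]
 [194 194 195 195 194 195 195 196 195 194 182 158 135 125 130 146 169 188
  195 196 195 196 195 191 181 166 147 120  95  80  71  58]
 [195 195 194 194 195 195 195 195 196 189 166 124  86  70  76 100 144 178
  194 196 196 195 191 179 154 128 108  90  77  67  55  43]
 [195 194 194 196 194 195 195 195 196 186 152  98  50  35  39  68 120 167
  190 197 193 190 178 152 120  94  82  73  62  48  41  35]
 [195 194 194 195 194 195 195 195 196 185 149  88  39  27  31  58 115 164
  191 193 182 165 144 117  92  78  68  57  44  37  32  39]
 [194 194 195 194 195 195 196 196 196 186 146  87  36  21  28  63 119 165

[... 1534 characters left out ...]
0 183 189 194 196 195 194 190 168 126  84  68  69  78  94 114
  137 161 175 183 192 195 196 195 196 196 189 156 103  61]
 [180 180 180 181 186 193 195 187 179 171 155 118  78  62  66  70  71  82
  105 133 154 172 183 191 193 196 195 196 187 152  97  56]
 [179 179 180 181 184 191 190 171 144 128 112  83  57  62  77  83  78  72
   77  95 118 142 161 176 188 192 195 196 184 147  93  52]
 [181 180 181 180 184 191 186 159 112  79  62  53  63  92 119 128 114  94
   77  73  81 100 125 149 171 184 189 190 176 139  87  51]
 [181 181 181 181 185 189 188 162 116  74  58  71 101 138 166 173 158 133
  104  82  71  72  87 111 139 161 174 178 168 130  81  50]]
open knob expect 307 249 [56] [[308.3, 250.1]]
```

```bash
python3 - <<'E'
from h import *
a=cv2.imread('pics/raw_s15.png').astype(int);b=cv2.imread('pics/raw_s0.png').astype(int)
for n,c in(('ball',(60,120,60)),('torch',0)):pass
f=lambda m:np.argwhere(m).mean(0)[::-1].round(1)
for im in(b,a):
    B,G,R=im[...,0],im[...,1],im[...,2]
    print('ball',f((G>R+30)&(G>B+30)),'red',f((R>120)&(G<60)&(B<60)))
# bottle boot bottom front along column of expected centre
u=int(proj('side',[.666,-.09,0])[0][0]);g=a.sum(2)//3;print(u,g[205:228,u-2].tolist())
print('expected front row',proj('side',[.666-.037,-.09-.037,0]))
print(r.close_job())
E
```

```text
ball [216.8 145.2] red [334.9 317. ]
ball [213.9 144.5] red [334.8 317.2]
294 [64, 62, 62, 61, 62, 61, 60, 61, 59, 58, 49, 34, 17, 13, 12, 24, 48, 94, 145, 180, 191, 190, 184]
expected front row [[295.42005244 222.14722554]]
the job is handed in; nothing more can be done
None
```

I walked the bottle into the empty bay in seven rocks, setting it flat after each one. Then I released it, swung the gate shut by its knob, backed away and handed the job in at about 39 s. I got no verdict back, so what follows rests on my own checks.

- **Bottle:** The final side image fits it standing at about (0.666, -0.090), against the bay middle I measured at (0.665, -0.089). Its front edge on the bench appears at row 222–223, where 222 was expected.
- **Gate:** It met its stop, with the push force rising to about 18 N. After release, the knob's place in the image (about 265, 175) agrees with the shut position to within about 0.02–0.03 rad.
- **Robot:** It touched nothing at the end, with the measured force near 0 N.
- **Bystanders:** The torch's red head had not moved in the image (0.2 px). The green ball's blob read about 3 px to the left of its first reading. The arm never came near the ball, so I put this down to partial occlusion, but I did not confirm it. I did not measure the meter or the stored bottle at the end, and the arm touched neither.
- **Checks that failed or disagreed:**
    - After the third rock, a rough reading of the bottle's foot from the side camera was about 16 mm off the arm's own reading. Later readings agreed to about 5 mm.
    - The last view of the closed gate was refused because the picture limit was reached, so that check was done on pixel values only.

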